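# Hang culture bottles in the neck rack and lock it

## Robot

A 6-joint arm with a two-finger parallel gripper is mounted at the origin on the work surface. World frame = base frame: x ahead of the robot, y to its left, z up, the work surface at z = 0. Lengths are in mm, angles in rad, forces in N, time in s.
With the tool pointing down it reaches from about 400 to 925 mm from the base axis. Payload 12.5 kg.
Tool frame: the origin (TCP) lies at the very end of the fingers, on their centre line; the grasp point (between the pads) lies behind it (env.grip_depth is the z of the grasp point in the tool frame, in mm); z points along the fingers, y is the line along which they close (so a half turn about z gives the same grasp; the last joint's range is limited). The gripper opens to 95 mm and grips with 3 to 60 N. Pads are 20 mm wide; open, the fingers measure 119 mm over their backs; the gripper's body (75 mm by 180 mm) begins 59 mm behind the grasp point.
Start: joints at [1.081, 0.491, 1.559, -0, 1.092, -0.106], TCP at [234.014, 579.555, 214.661] pointing down, gripper open.
Joint ranges: [-3.1, 3.1], [-0.84, 2.19], [0.05, 2.79], [-1.13, 4.28], [0.06, 2.93], [-2.69, 2.69]. Speed limits (rad/s): [2.22, 2.22, 2.79, 3.14, 3.14, 3.14].

## Interface

Orientations are given as [roll, pitch, yaw] about the fixed x, y, z axes, in that order (R = Rz(yaw) Ry(pitch) Rx(roll)).
In Python, from cell import env, optics gives the robot as it stands.
- The arm moves only by the tool step_arm, never from a script. Its argument "moves" is a list of rows, each an object of numbers: "tx", "ty", "tz": the shift along the tool's x, y, z in mm; "roll": the turn about the tool's z in rad. In form: [{"tx": .., "ty": .., "tz": .., "roll": ..}, ...]. A call has 1 to 12 rows; each row is the pose to reach, as a shift and turn from the pose commanded when the call began, along the tool's axes at that moment; what a row does not reach only later rows make up. A row lasts 1/12 s, in which the tool goes at most 41.7 mm and 7.16 degrees, less where a joint would pass 70% of its speed; a pose out of reach is approached as far as the arm can. A call with a gripper value outside its range is refused whole. "grip" is the finger opening in mm, from 0 to 95.1, set as the call begins (left out, the last holds). The fingers move at their own pace and stop on an object; the grip force is fixed at half the most. Time passes only in rows, so rows that repeat a pose let the fingers close. It gives the time, the measured TCP pose, the force, the opening and the grip force at its end, in the units of the state.
- env.state(): the state, without advancing time (a new reading comes with each control period).
- optics.read_camera(name): name is "scene" or "side" or "wrist"; returns a dict with "pixels" (420x560x3 uint8, blue, green, red), "mtx" (3x3 intrinsics, pixels), "view" (4x4, takes a point from world to camera coordinates). Camera axes: x right, y down, z forward; pixel columns grow to the right and rows downward; lengths in mm; the calibration is good to about 2 mm. A picture is of the moment at which its call begins. There is no depth.
- env.job_done(): hands the job in; it is judged then, once.
The state is a dict: "t": time; "joints": joint angles; "qvel": joint speeds; "tau": joint torques, N m; "eef_pos": TCP position; "tcp_rot": TCP orientation; "ft_force": force on the tool from outside, world axes, zero at the start; "moment": the same for the moment, N m; "opening": opening from 0.0 (shut) to 1.0 (fully open); "grip_force": force on a finger pad.
Only numpy, scipy, OpenCV 4.12 (cv2) and the standard library are available. Lean on these libraries where they do the work, as an engineer would, in place of code of your own. Each camera call takes 0.05 s, during which the arm holds its last target. There are 200 camera calls.

## Task

Hang every culture bottle standing on the bench in the metal neck rack: with the square key, fit it on the bar's shaft and turn it to swing the retaining bar wide open, then bring each bottle in through the mouth of the slot and slide it along until all hang by their caps, wholly behind where the bar closes. Then turn the bar fully shut with the key, take the key off and stand it back in its little white tray, leaving the petri dishes, tape roll and marker alone.

Things in the scene. Friction and masses are not known exactly. Their poses are not given: they have to be found in the camera images.
- rack: fixed grey metal neck rack: level plate 6 mm thick, top at 95 mm, on four 12 mm posts (x -54 and +102, y -75 and +122 mm). Plate spans x -62 to +110, y -85 to +130 mm. Origin: on the bench under the slot; z up. The slot, 23 mm wide at x = 0, runs along y from the mouth to a closed end. A bottle enters along +y, plate between shoulder and cap, and hangs by its cap, underside 25 mm above the bench
- mouth (a point): middle of the slot's mouth, at the plate's edge (rack y -85 mm), plate top height; here the slot is flared to 44 mm wide, narrowing to 23 mm over 20 mm
- slot_end (a point): middle of the slot's closed end (rack y +105 mm), plate top height. Four bottles fit one behind another, 40 mm apart, the first near this end; a bottle whose axis is past rack y -45 mm clears the shut bar
- gate (a joint): retaining bar turning about a vertical axis at rack x +85, y -67 mm. 0 = shut: it points along rack -x across the slot; grows as it swings anticlockwise from above, outwards from the mouth, to its stop at 1.45 (open, pointing out along rack -y). Bar 10 mm square, reaches 95 mm, underside 105, top 115 mm above the bench. Stays where left; takes about 0.06 N m. Starts 0 to 0.25 rad
- shaft (a point): on the bar's turning axis, on the round 34 mm shoulder 115 mm above the bench on which the key seats. Above it rises the square shaft, 24 mm tall, 18 mm across, faces square to this point's x and y axes; its top 6 mm is stepped in to 15.5 and 12 mm. Turns with the bar, which points along this point's -x
- key: loose black T-key, about 80 g: hub 34 x 34 x 31 mm with a square bore 20 mm wide, 26 mm deep in its underside, sides along key x and y; on top a grip bar 60 mm long (key x), 14 mm thick (key y), at heights 31 to 56 mm. Origin: centre of underside, z up. Fits the shaft at any quarter turn, 0.12 rad play each way; seated when its origin meets point shaft. Starts standing in the tray
- tray: fixed shallow white open tray, 105 (its x) x 95 (its y) x 18 mm high, walls and floor 4 mm. Origin: centre of its underside.
- bottle1: culture bottle, all alike: clear glass body 40 mm across with pale set medium, neck 17 mm, black round cap 34 mm across. Heights above its underside: shoulder slopes in from 44 to 54, bare neck 54 to 70, cap 70 to 96 mm. About 120 g, bottom-heavy, standing upright. Origin: centre of its underside, z up its axis. May be absent (None)
- bottle2: culture bottle, all alike: clear glass body 40 mm across with pale set medium, neck 17 mm, black round cap 34 mm across. Heights above its underside: shoulder slopes in from 44 to 54, bare neck 54 to 70, cap 70 to 96 mm. About 120 g, bottom-heavy, standing upright. Origin: centre of its underside, z up its axis. May be absent (None)
- bottle3: culture bottle, all alike: clear glass body 40 mm across with pale set medium, neck 17 mm, black round cap 34 mm across. Heights above its underside: shoulder slopes in from 44 to 54, bare neck 54 to 70, cap 70 to 96 mm. About 120 g, bottom-heavy, standing upright. Origin: centre of its underside, z up its axis. May be absent (None)
- bottle4: culture bottle, all alike: clear glass body 40 mm across with pale set medium, neck 17 mm, black round cap 34 mm across. Heights above its underside: shoulder slopes in from 44 to 54, bare neck 54 to 70, cap 70 to 96 mm. About 120 g, bottom-heavy, standing upright. Origin: centre of its underside, z up its axis. May be absent (None)
- dishes: bystander: stack of three petri dishes, 90 mm across, 45 mm high; origin centre of underside
- tape: bystander: roll of label tape lying flat, 66 mm across, 19 mm high; origin centre of underside
- marker: bystander: grey marker pen lying flat, 130 mm long (its x), 14 mm thick; origin centre of underside
Not all that is in view belongs to the job. Leave any blue or green look-alike of the bottle2 alone.

How it is judged:
By the outcome, as a careful person would: the job done as asked, in the order asked, and still so for the second after the job is handed in, with the robot touching nothing.
Of bottle1, bottle2, bottle3, bottle4 only 2 to 4 are there at a start; the rules pass over those that are not, and their reading is None.
At some moment in a run one of bottle1, bottle2, bottle3, bottle4 may be knocked a few centimetres aside while the robot is not near it.
Once in a run the grip may slacken for a moment while it holds something.
It also fails if it takes over 210 s, if anything falls off the work surface, if the arm or the gripper's body presses on something with over 40 N, if the wrist force passes 120 N, or if a joint passes its speed limit or range.

## Working session

There is one attempt and no reset: what is moved stays moved. The work goes in short steps, Python scripts to look and compute and a tool call to move; the robot and the scene stay as the last step left them, time stands still between calls to the robot, and variables do not carry over. Pictures are saved under pics/ and viewed, at most 14 in all, crops included, and the job is handed in when it is done.

Besides the shell and the picture viewer there is one more tool, called after ">>>" as name([rows], argument=value, ...), one row to a line, values as JSON. step_arm: Moves the arm, as the interface text tells. Its arguments: {"type":"object","properties":{"moves":{"type":"array"},"grip":{"type":"number"}},"required":["moves"]}

```bash
ls; mkdir -p pics; python3 - <<'E'
from cell import env, optics
import cv2
s=env.state(); print({k:s[k] for k in('t','eef_pos','tcp_rot','ft_force','opening')}, env.grip_depth)
for n in('scene','side','wrist'):
    r=optics.read_camera(n); cv2.imwrite(f'pics/{n}0.png',r['pixels']); print(n,r['mtx'].round(1).tolist(),r['view'].round(3).tolist())
E
```

```text
pics
{'t': 0.0, 'eef_pos': array([233.89598245, 579.32186179, 214.06825484]), 'tcp_rot': array([-3.14050123e+00, -1.16235071e-04,  2.75777748e+00]), 'ft_force': array([ 0.04833639,  0.50337607, -0.27142206]), 'opening': 0.9988643648930396} -18.8
scene [[535.0, 0.0, 280.7], [0.0, 535.0, 207.9], [0.0, 0.0, 1.0]] [[0.117, 0.993, -0.021, -16.431], [0.623, -0.09, -0.777, -326.049], [-0.773, 0.078, -0.63, 1991.98], [0.0, 0.0, 0.0, 1.0]]
side [[542.4, 0.0, 280.9], [0.0, 542.4, 220.5], [0.0, 0.0, 1.0]] [[0.993, -0.116, -0.011, -618.692], [-0.071, -0.533, -0.843, 90.237], [0.092, 0.838, -0.537, 1220.636], [0.0, 0.0, 0.0, 1.0]]
wrist [[333.5, 0.0, 278.3], [0.0, 333.5, 217.0], [0.0, 0.0, 1.0]] [[0.374, 0.928, -0.001, -624.008], [0.901, -0.363, 0.238, -27.674], [0.22, -0.09, -0.971, 389.633], [0.0, 0.0, 0.0, 1.0]]
```

View pics/scene0.png

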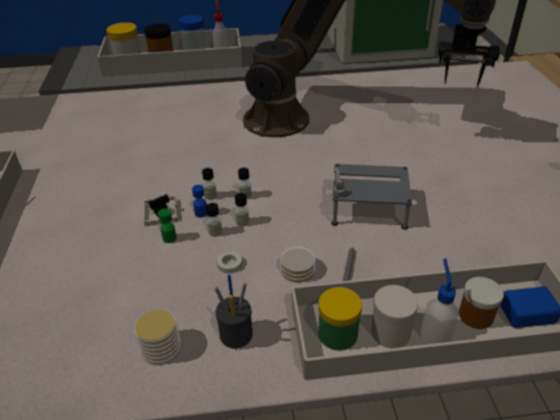

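View pics/side0.png

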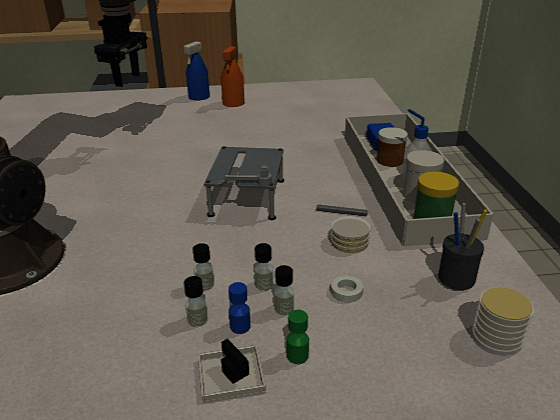

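The four black-capped bottles are at scene px (208,183), (244,182), (212,219) and (241,208), and side px (203,265), (194,300), (263,265) and (285,288). The look-alikes are blue (199,200) and green (167,225) in scene, or (238,308) and (298,337) in side. I'm leaving those alone, along with the pen cup and the bottles in the bins. The black key stands in the white tray at scene (161,205) and side (235,360). The rack shaft is at scene (339,187) and side (264,172), with the slot mouth facing the bottles.

```bash
cat > h.py <<'E'
from cell import env, optics
import cv2, numpy as np
def cam(n,save=None):
    r=optics.read_camera(n)
    if save: cv2.imwrite(f'pics/{save}.png',r['pixels'])
    return r
def ray(r,p):
    V=r['view'];R=V[:3,:3];o=-R.T@V[:3,3]
    d=R.T@np.linalg.solve(r['mtx'],[p[0],p[1],1]); return o,d/np.linalg.norm(d)
def plane(r,p,z):
    o,d=ray(r,p); return o+d*(z-o[2])/d[2]
def tri(*rp):
    A=np.zeros((3,3));b=np.zeros(3);L=[ray(*x) for x in rp]
    for o,d in L: P=np.eye(3)-np.outer(d,d);A+=P;b+=P@o
    x=np.linalg.solve(A,b); return x,max(np.linalg.norm(np.cross(x-o,d)) for o,d in L)
def proj(r,X):
    c=r['view']@np.append(X,1); c=r['mtx']@c[:3]; return c[:2]/c[2]
def blobs(r,mask,amin=30,roi=None):
    if roi: m=np.zeros_like(mask);x0,y0,x1,y1=roi;m[y0:y1,x0:x1]=mask[y0:y1,x0:x1];mask=m
    n,l,s,c=cv2.connectedComponentsWithStats(mask.astype(np.uint8),connectivity=4)
    return [(c[i].round(1),s[i]) for i in range(1,n) if s[i][4]>=amin]
def dark(r,t=45): return (r['pixels'].max(2)<t)
E
python3 - <<'E'
from h import *
a=cam('scene');b=cam('side')
for r,roi in((a,(130,150,270,250)),(b,(150,220,310,390))):
    for t in (30,):
        for c,s in blobs(r,dark(r,t),15,roi): print(t,c,s)
w=cam('wrist');o,d=ray(w,(278,217));print('wristcam',o,d)
ca=cv2.resize(a['pixels'][150:235,310:430],None,fx=5,fy=5,interpolation=2)
cb=cv2.resize(b['pixels'][135:225,190:310],None,fx=5,fy=5,interpolation=2)
cv2.imwrite('pics/rackA.png',ca);cv2.imwrite('pics/rackB.png',cb)
E
```

```text
30 [207.5 173.9] [203 169  10  11  90]
30 [243.  173.5] [239 169   9  11  86]
30 [240.5 199.2] [235 193  11  13 115]
30 [158.5 203.5] [149 196  20  18 191]
30 [211.7 209.6] [206 204  12  12 123]
30 [262.6 252.7] [255 243  16  20 278]
30 [200.9 252.9] [193 244  17  19 275]
30 [283.5 275.6] [276 265  16  22 304]
30 [193.2 286.6] [184 276  19  22 346]
30 [233.3 362.2] [221 339  28  45 796]
wristcam [172.35418992 603.83286393 384.55202374] [ 0.22003935 -0.0903054  -0.97130202]
```

View pics/rackB.png

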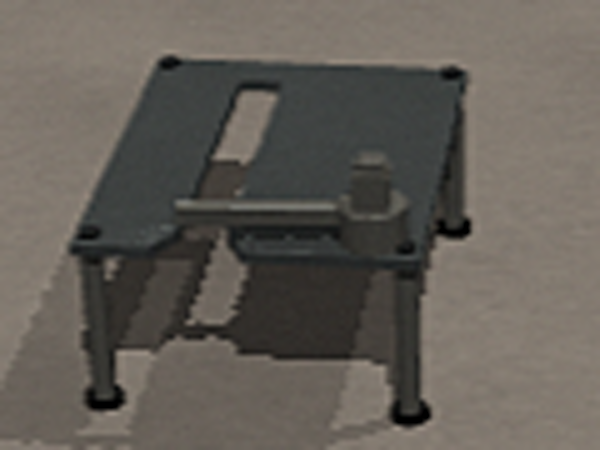

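View pics/rackA.png

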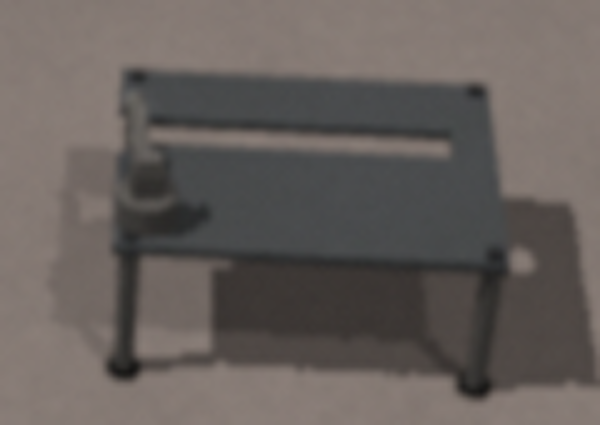

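Both crops show the rack clearly. In side px the post tops are at (208,181), (271,184), (280,150) and (224,147). In scene px they are at (337,165), (336,197), (409,202) and (405,168). The bar lies nearly shut across the slot mouth.

```bash
python3 - <<'E'
from h import *
a=cam('scene');b=cam('side')
P=[((337.4,165.2),(208,181.4)),((335.6,197),(271,184.4)),((408.8,201.6),(280.4,149.6)),((405.2,168),(224,147.4))]
M=np.array([[-54,-75],[102,-75],[102,122],[-54,122.]])
X=[]
for p,q in P:
    x,e=tri((a,p),(b,q)); X.append(x);print('post',x.round(1),round(e,1))
X=np.array(X)
mc=M.mean(0);xc=X[:,:2].mean(0);H=(M-mc).T@(X[:,:2]-xc);th=np.arctan2(H[0,1]-H[1,0],H[0,0]+H[1,1])
R=np.array([[np.cos(th),-np.sin(th)],[np.sin(th),np.cos(th)]]);t=xc-R@mc;print('rack',t,th,(X[:,:2]-(M@R.T+t)).round(1).tolist())
for n,m in(('shaft',(85,-67)),('mouth',(0,-85)),('end',(0,105))): print(n,R@m+t)
for p,q in(((207.5,173.9),(200.9,252.9)),((243,173.5),(262.6,252.7)),((240.5,199.2),(283.5,275.6)),((211.7,209.6),(193.2,286.6)),((158.5,203.5),(233.3,362.2)),((207.5,173.9),(193.2,286.6)),((243,173.5),(200.9,252.9)),((240.5,199.2),(262.6,252.7)),((211.7,209.6),(283.5,275.6))):
    print(p,[(v.round(1)) for v in tri((a,p),(b,q))])
s=env.state();print(s['t'],s['eef_pos'])
w=cam('wrist')
V=w['view'];T=s['eef_pos'];r=s['tcp_rot'];c,S=np.cos,np.sin
print(r)
E
```

```text
post [460.5 133.4  97.1] 0.2
post [611.1  97.8  97.3] 0.6
post [656.7 290.   96.1] 0.3
post [504.5 325.9  97. ] 0.7
rack [529.47709374 194.36632866] -0.2298436008921102 [[0.7, -0.3], [-0.6, -0.3], [0.1, 0.1], [-0.2, 0.4]]
shaft [596.97747592 109.76314665]
mouth [510.11194832 111.60165538]
end [553.39874396 296.60504271]
(207.5, 173.9) [array([ 461.3, -238.7,  128.6]), np.float64(20.7)]
(243, 173.5) [array([ 550.1, -166.1,  124.4]), np.float64(34.1)]
(240.5, 199.2) [array([ 590. , -179.2,   70.4]), np.float64(31.6)]
(211.7, 209.6) [array([ 452.4, -227.5,   16.9]), np.float64(45.5)]
(158.5, 203.5) [array([ 494.9, -399.9,   38. ]), np.float64(2.3)]
(207.5, 173.9) [array([ 430.9, -251.2,   84.7]), np.float64(0.5)]
(243, 173.5) [array([ 444.4, -146.6,   84.9]), np.float64(0.3)]
(240.5, 199.2) [array([ 567.6, -161.5,   84.9]), np.float64(0.8)]
(211.7, 209.6) [array([ 600.8, -241.5,   84.8]), np.float64(0.1)]
0.4 [233.98170326 579.53444808 214.5662144 ]
[-3.14151811e+00 -4.69210475e-06  2.75782712e+00]
```

```bash
cat >> h.py <<'E'
def go(p,yaw=None,start=None):
    """tool-frame shift from the present pose (start=(pos,yaw)) to world p,yaw, tool pointing down"""
    s=env.state(); P,y=start if start else (s['eef_pos'],s['tcp_rot'][2])
    d=np.array(p,float)-P; x=np.array([np.cos(y),np.sin(y)]);v=np.array([np.sin(y),-np.cos(y)])
    roll=0 if yaw is None else (y-yaw+np.pi)%(2*np.pi)-np.pi
    return dict(tx=round(d[:2]@x,1),ty=round(d[:2]@v,1),tz=round(-d[2],1),roll=round(roll,3))
def st():
    s=env.state(); print('t',round(s['t'],2),'pos',s['eef_pos'].round(1),'rot',s['tcp_rot'].round(3),'F',s['ft_force'].round(1),'open',round(s['opening']*95.1,1),'grip',s['grip_force'])
RT=np.array([529.5,194.4]);TH=-0.2298
def rack(x,y): c,s=np.cos(TH),np.sin(TH); return RT+[c*x-s*y,s*x+c*y]
E
python3 - <<'E'
from h import *
st0=((234.0,579.5,214.6),2.7578)
print(go((560,120,260),None,st0)); print(go((495,-400,190),1.341,((560,120,260),2.7578)))
E
```

```text
{'tx': np.float64(-474.3), 'ty': np.float64(-304.0), 'tz': np.float64(-45.4), 'roll': 0}
{'tx': np.float64(-134.4), 'ty': np.float64(-506.5), 'tz': np.float64(70.0), 'roll': 1.417}
```

>>> step_arm([
  {"tx":-400,"ty":-256,"tz":-45},
  {"tx":-400,"ty":-256,"tz":-45},
  {"tx":-400,"ty":-256,"tz":-45},
  {"tx":-400,"ty":-256,"tz":-45},
  {"tx":-400,"ty":-256,"tz":-45},
  {"tx":-400,"ty":-256,"tz":-45},
  {"tx":-400,"ty":-256,"tz":-45},
  {"tx":-400,"ty":-256,"tz":-45},
  {"tx":-400,"ty":-256,"tz":-45},
  {"tx":-400,"ty":-256,"tz":-45},
  {"tx":-400,"ty":-256,"tz":-45},
  {"tx":-400,"ty":-256,"tz":-45},
])

```text
validation failed for argument at $.mo...
```

>>> step_arm([
  {"tx":-96,"ty":-276,"tz":0},
  {"tx":-96,"ty":-276,"tz":0},
  {"tx":-96,"ty":-276,"tz":0},
  {"tx":-96,"ty":-276,"tz":0},
  {"tx":-96,"ty":-276,"tz":0},
  {"tx":-96,"ty":-276,"tz":0},
  {"tx":-96,"ty":-276,"tz":0},
  {"tx":-96,"ty":-276,"tz":0},
  {"tx":-96,"ty":-276,"tz":0},
])

```text
validation failed for argument at $.mo...
```

>>> step_arm([
  {"tx":-112,"ty":-278,"tz":70,"roll":1.417},
  {"tx":-112,"ty":-278,"tz":70,"roll":1.417},
  {"tx":-112,"ty":-278,"tz":70,"roll":1.417},
  {"tx":-112,"ty":-278,"tz":70,"roll":1.417},
  {"tx":-112,"ty":-278,"tz":70,"roll":1.417},
  {"tx":-112,"ty":-278,"tz":70,"roll":1.417},
  {"tx":-112,"ty":-278,"tz":70,"roll":1.417},
  {"tx":-112,"ty":-278,"tz":70,"roll":1.417},
  {"tx":-112,"ty":-278,"tz":70,"roll":1.417},
  {"tx":-112,"ty":-278,"tz":70,"roll":1.417},
  {"tx":-112,"ty":-278,"tz":70,"roll":1.417},
  {"tx":-112,"ty":-278,"tz":70,"roll":1.417},
])

```text
t: 1.45
eef_pos: [234.0, 279.8, 144.8]
tcp_rot: [3.141, -0.001, 1.333]
ft_force: [-0.4, 0.9, 0.3]
opening: 0.998
grip_force: 0.0
```

```bash
python3 - <<'E'
from h import *
st(); w=cam('wrist','w1'); st()
o,d=ray(w,(278,217));print(o,d)
np.savez('w1.npz',**w)
E
```

```text
t 1.45 pos [234.  279.8 144.8] rot [ 3.141e+00 -1.000e-03  1.333e+00] F [-0.4  0.9  0.3] open 94.9 grip 0.0
t 1.5 pos [234.  279.9 144.8] rot [ 3.141e+00 -1.000e-03  1.334e+00] F [0.4 0.2 0.5] open 95.0 grip 0.0
[249.27583446 343.60197391 315.04396972] [-0.05563277 -0.23041045 -0.97150194]
```

View pics/w1.png

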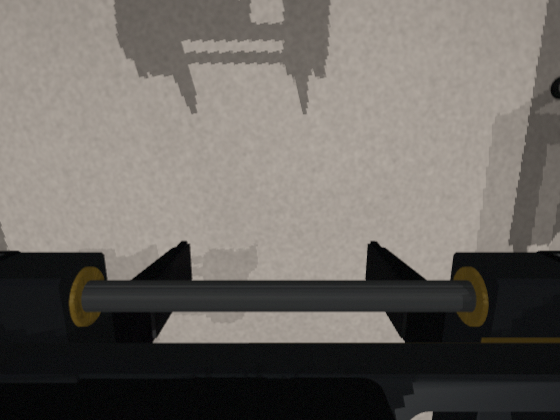

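The camera sees the area on the tool +x side, above row ~240. Every row needs all four keys, so I'll re-route to the key with them.

>>> step_arm([
  {"tx":0,"ty":0,"tz":-60,"roll":0},
  {"tx":0,"ty":0,"tz":-115,"roll":0},
  {"tx":0,"ty":0,"tz":-115,"roll":0},
  {"tx":-20,"ty":258,"tz":-115,"roll":0},
  {"tx":-20,"ty":258,"tz":-115,"roll":0},
  {"tx":-20,"ty":258,"tz":-115,"roll":0},
  {"tx":-20,"ty":258,"tz":-115,"roll":0},
  {"tx":-20,"ty":258,"tz":-115,"roll":0},
  {"tx":-20,"ty":258,"tz":-115,"roll":0},
  {"tx":-20,"ty":258,"tz":-115,"roll":0},
  {"tx":-20,"ty":258,"tz":-115,"roll":0},
])

```text
t: 2.42
eef_pos: [482.4, 200.4, 258.9]
tcp_rot: [-3.141, 0.0, 1.34]
ft_force: [-0.4, 0.6, -0.2]
opening: 0.997
grip_force: 0.0
```

>>> step_arm([
  {"tx":-287,"ty":90,"tz":0,"roll":0},
  {"tx":-287,"ty":90,"tz":0,"roll":0},
  {"tx":-287,"ty":90,"tz":0,"roll":0},
  {"tx":-287,"ty":90,"tz":0,"roll":0},
  {"tx":-287,"ty":90,"tz":0,"roll":0},
  {"tx":-287,"ty":90,"tz":0,"roll":0},
  {"tx":-287,"ty":90,"tz":0,"roll":0},
  {"tx":-287,"ty":90,"tz":0,"roll":0},
  {"tx":-287,"ty":90,"tz":0,"roll":0},
])

```text
t: 3.17
eef_pos: [502.0, -99.8, 259.6]
tcp_rot: [-3.141, -0.0, 1.339]
ft_force: [0.3, 0.2, -0.1]
opening: 0.999
grip_force: 0.0
```

>>> step_arm([
  {"tx":-352,"ty":65,"tz":30,"roll":0},
  {"tx":-352,"ty":65,"tz":30,"roll":0},
  {"tx":-352,"ty":65,"tz":30,"roll":0},
  {"tx":-352,"ty":65,"tz":30,"roll":0},
  {"tx":-352,"ty":65,"tz":30,"roll":0},
  {"tx":-352,"ty":65,"tz":30,"roll":0},
  {"tx":-352,"ty":65,"tz":30,"roll":0},
  {"tx":-352,"ty":65,"tz":30,"roll":0},
  {"tx":-352,"ty":65,"tz":30,"roll":0},
  {"tx":-352,"ty":65,"tz":30,"roll":0},
])

```text
t: 4.0
eef_pos: [485.6, -458.0, 228.4]
tcp_rot: [-3.141, -0.0, 1.34]
ft_force: [1.1, 1.0, -1.1]
opening: 1.002
grip_force: 0.0
```

```bash
python3 - <<'E'
from h import *
w=cam('wrist','w2'); st()
np.savez('w2.npz',**w)
for c,s in blobs(w,dark(w,30),100,(0,0,560,240)): print(c,s)
E
```

```text
t 4.05 pos [ 485.9 -455.7  228.7] rot [-3.141e+00 -1.000e-03  1.340e+00] F [0.1 0.  0. ] open 95.3 grip 0.0
[162.6   3.3] [147   0  31   9 204]
[274.5 136.2] [252 114  45  46 979]
```

View pics/w2.png

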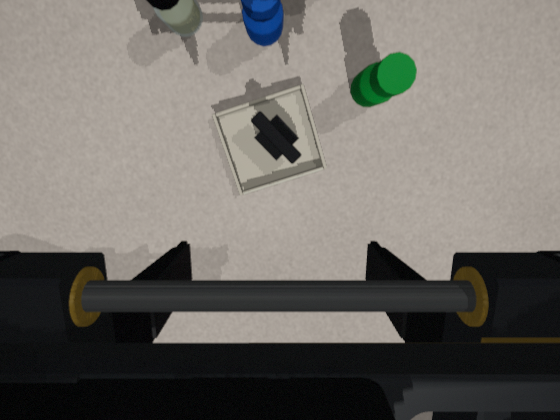

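The wrist view shows the tray at about (270,139) with the black T-key standing in it. Its grip bar runs from (258,118) to (294,156). The green and blue look-alikes are beside it. Next is a close crop to check the choice and get the bar axis.

```bash
python3 - <<'E'
from h import *
w=np.load('w2.npz'); w={k:w[k] for k in w}
im=w['pixels'][95:200,205:335]; cv2.imwrite('pics/key.png',cv2.resize(cv2.convertScaleAbs(im,alpha=2.2),None,fx=5.5,fy=5.5,interpolation=2))
for t in(22,30,40):
    m=dark(w,t).astype(np.uint8);m[:100]=0;m[190:]=0;m[:,:235]=0;m[:,315:]=0
    c=max(cv2.findContours(m,0,1)[0],key=cv2.contourArea); print(t,cv2.contourArea(c),cv2.minAreaRect(c))
a=cam('scene')
s=cam('side')
E
```

```text
22 200.0 ((283.2037658691406, 130.31320190429688), (30.71475601196289, 8.845849990844727), 47.48955535888672)
30 1158.5 ((275.75, 136.75), (58.689857482910156, 29.698484420776367), 45.0)
40 1238.5 ((275.791259765625, 136.72409057617188), (58.99321365356445, 30.56643295288086), 46.54815673828125)
```

View pics/key.png

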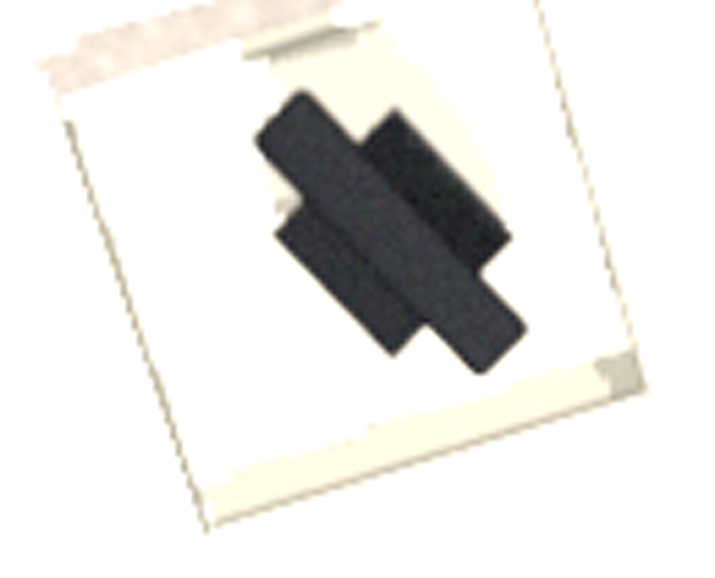

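The crop confirms the black T-key. Its bar-top ends are at about (255.8,115.9) and (296.5,159.0) in the wrist image.

```bash
python3 - <<'E'
from h import *
w=np.load('w2.npz'); w={k:w[k] for k in w}
e=[plane(w,p,60) for p in((255.8,115.9),(296.5,159.0))]
print(e,np.linalg.norm(e[1]-e[0]))
c=(e[0]+e[1])/2; d=e[1]-e[0]; yaw=np.arctan2(d[1],d[0]);print('centre',c,'yaw',yaw, plane(w,(276.2,137.4),60))
for h in(30,60):
  a=cam('scene') if h==30 else a
  print('scene proj',h,proj(a,(c[0],c[1],h)))
st()
for k in(0,np.pi): print(go((c[0],c[1],150),yaw+k))
E
```

```text
[array([ 483.49284624, -371.01625636,   60.        ]), array([ 513.12627293, -420.49133911,   60.        ])] 57.67082269042344
centre [ 498.30955959 -395.75379773   60.        ] yaw -1.0311443954074229 [ 498.14797661 -395.3498691    60.        ]
scene proj 30 [159.87993631 206.90472749]
scene proj 60 [158.17360235 198.78790225]
t 4.2 pos [ 486.5 -453.7  229.9] rot [-3.141e+00 -1.000e-03  1.343e+00] F [-0.2 -0.1 -0.4] open 95.2 grip 0.0
{'tx': np.float64(59.1), 'ty': np.float64(-1.6), 'tz': np.float64(79.9), 'roll': np.float64(2.374)}
{'tx': np.float64(59.1), 'ty': np.float64(-1.6), 'tz': np.float64(79.9), 'roll': np.float64(-0.768)}
```

>>> step_arm([
  {"tx":59,"ty":-1.6,"tz":80,"roll":-0.768},
  {"tx":59,"ty":-1.6,"tz":80,"roll":-0.768},
  {"tx":59,"ty":-1.6,"tz":80,"roll":-0.768},
  {"tx":59,"ty":-1.6,"tz":80,"roll":-0.768},
  {"tx":59,"ty":-1.6,"tz":80,"roll":-0.768},
  {"tx":59,"ty":-1.6,"tz":80,"roll":-0.768},
  {"tx":59,"ty":-1.6,"tz":80,"roll":-0.768},
  {"tx":59,"ty":-1.6,"tz":80,"roll":-0.768},
  {"tx":59,"ty":-1.6,"tz":80,"roll":-0.768},
], grip=50)

```text
t: 4.95
eef_pos: [497.9, -397.2, 150.1]
tcp_rot: [3.141, 0.0, 2.106]
ft_force: [0.4, -0.3, 0.1]
opening: 0.53
grip_force: 0.0
```

```bash
python3 - <<'E'
from h import *
st(); print(go((498.2,-395.6,38),2.110))
w=cam('wrist','w3')
for c,s in blobs(w,dark(w,30),60,(190,100,370,300)): print(c,s)
print(proj(w,(498.2,-395.6,60)))
E
```

```text
t 4.95 pos [ 497.9 -397.2  150.1] rot [3.141 0.    2.106] F [ 0.4 -0.3  0.1] open 50.4 grip 0.0
{'tx': np.float64(1.3), 'ty': np.float64(1.0), 'tz': np.float64(112.1), 'roll': np.float64(-0.004)}
[291.5 207.7] [287 187  11  43 391]
[216.  265.2] [190 242  42  38 945]
[340.1 265.3] [325 242  43  38 953]
[280.04859012 218.07350219]
```

```bash
python3 - <<'E'
from h import *
im=cv2.imread('pics/w3.png'); g=im.max(2)
for y in(170,190,205,220,235): print(y,g[y,240:320:3].tolist())
E
```

```text
170 [194, 194, 194, 194, 193, 194, 193, 194, 194, 211, 211, 150, 150, 149, 149, 150, 148, 150, 150, 151, 147, 150, 175, 215, 207, 151, 135]
190 [195, 195, 195, 195, 195, 195, 194, 44, 15, 18, 17, 44, 42, 39, 39, 40, 18, 14, 15, 31, 149, 149, 149, 210, 211, 211, 211]
205 [197, 198, 197, 196, 196, 196, 196, 36, 38, 40, 36, 42, 42, 39, 39, 41, 21, 25, 23, 33, 149, 149, 212, 211, 211, 211, 191]
220 [199, 198, 199, 198, 198, 197, 197, 38, 40, 40, 39, 43, 45, 41, 42, 40, 19, 22, 23, 41, 211, 212, 211, 200, 192, 191, 147]
235 [147, 146, 147, 148, 147, 148, 148, 195, 216, 215, 209, 44, 48, 45, 40, 40, 136, 213, 212, 213, 201, 193, 193, 183, 114, 214, 199]
```

>>> step_arm([
  {"tx":1.3,"ty":0.8,"tz":40,"roll":0},
  {"tx":1.3,"ty":0.8,"tz":75,"roll":0},
  {"tx":1.3,"ty":0.8,"tz":100,"roll":0},
  {"tx":1.3,"ty":0.8,"tz":112,"roll":0},
  {"tx":1.3,"ty":0.8,"tz":112,"roll":0},
  {"tx":1.3,"ty":0.8,"tz":112,"roll":0},
])

```text
t: 5.5
eef_pos: [497.8, -396.8, 38.1]
tcp_rot: [3.141, 0.0, 2.108]
ft_force: [0.6, -0.2, 0.6]
opening: 0.526
grip_force: 0.0
```

>>> step_arm([
  {"tx":0,"ty":0,"tz":0,"roll":0},
  {"tx":0,"ty":0,"tz":0,"roll":0},
  {"tx":0,"ty":0,"tz":0,"roll":0},
  {"tx":0,"ty":0,"tz":0,"roll":0},
  {"tx":0,"ty":0,"tz":0,"roll":0},
  {"tx":0,"ty":0,"tz":0,"roll":0},
  {"tx":0,"ty":0,"tz":0,"roll":0},
  {"tx":0,"ty":0,"tz":0,"roll":0},
], grip=5)

```text
t: 6.17
eef_pos: [497.6, -396.6, 37.7]
tcp_rot: [3.142, -0.0, 2.109]
ft_force: [0.4, -0.3, 2.5]
opening: 0.146
grip_force: 30.0
```

>>> step_arm([
  {"tx":0,"ty":0,"tz":-15,"roll":0},
  {"tx":0,"ty":0,"tz":-50,"roll":0},
  {"tx":0,"ty":0,"tz":-90,"roll":0},
  {"tx":0,"ty":0,"tz":-130,"roll":0},
  {"tx":0,"ty":0,"tz":-170,"roll":0},
  {"tx":0,"ty":0,"tz":-200,"roll":0},
  {"tx":0,"ty":0,"tz":-200,"roll":0},
])

```text
t: 6.75
eef_pos: [499.0, -397.9, 244.4]
tcp_rot: [3.139, 0.009, 2.109]
ft_force: [0.6, -0.4, -0.6]
opening: 0.145
grip_force: 30.0
```

>>> step_arm([
  {"tx":332,"ty":293,"tz":0,"roll":0.66},
  {"tx":332,"ty":293,"tz":0,"roll":0.66},
  {"tx":332,"ty":293,"tz":0,"roll":0.66},
  {"tx":332,"ty":293,"tz":0,"roll":0.66},
  {"tx":332,"ty":293,"tz":0,"roll":0.66},
  {"tx":332,"ty":293,"tz":0,"roll":0.66},
  {"tx":332,"ty":293,"tz":0,"roll":0.66},
  {"tx":332,"ty":293,"tz":0,"roll":0.66},
  {"tx":332,"ty":293,"tz":0,"roll":0.66},
  {"tx":332,"ty":293,"tz":0,"roll":0.66},
  {"tx":332,"ty":293,"tz":0,"roll":0.66},
  {"tx":332,"ty":293,"tz":0,"roll":0.66},
])

```text
t: 7.75
eef_pos: [579.2, 43.6, 237.0]
tcp_rot: [-3.141, -0.001, 1.453]
ft_force: [-0.0, 0.5, -0.4]
opening: 0.146
grip_force: 30.0
```

>>> step_arm([
  {"tx":0,"ty":0,"tz":0,"roll":0},
  {"tx":0,"ty":0,"tz":0,"roll":0},
  {"tx":0,"ty":0,"tz":0,"roll":0},
])

```text
t: 8.0
eef_pos: [578.9, 37.5, 237.4]
tcp_rot: [-3.141, 0.0, 1.448]
ft_force: [-0.0, -0.8, -0.5]
opening: 0.148
grip_force: 30.0
```

```bash
python3 - <<'E'
from h import *
w=cam('wrist','w4'); np.savez('w4.npz',**w); st()
c=cv2.convertScaleAbs(w['pixels'],alpha=1.8)
cv2.imwrite('pics/w4b.png',cv2.resize(c[0:300,100:500],None,fx=2,fy=2,interpolation=2))
print(proj(w,(597,109.8,139)),proj(w,(597,109.8,115)))
E
```

```text
t 8.05 pos [578.9  37.4 237.5] rot [-3.141  0.     1.447] F [ 0.   0.1 -1.1] open 14.1 grip 29.998770654201508
[290.16655974 124.4878027 ] [289.185472  125.3849553]
```

View pics/w4b.png

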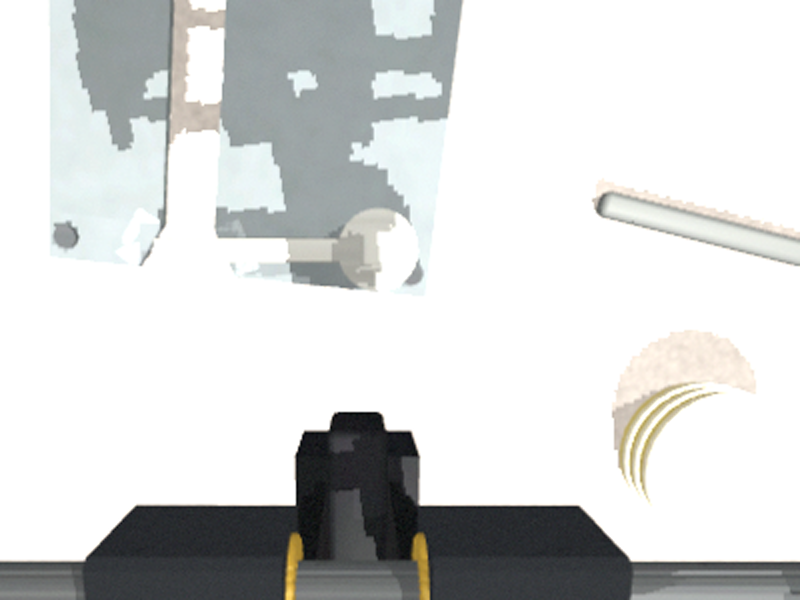

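The view shows the shoulder disc at crop (378,249), i.e. image (289,124.5), which agrees with the predicted (289.2,125.4). The bar runs left, nearly level in the image, and the key is held in the gripper. Next I'll refine the disc centre and bar angle numerically.

```bash
python3 - <<'E'
from h import *
w=np.load('w4.npz'); w={k:w[k] for k in w}
g=w['pixels'].astype(int).max(2)
for x in(212,222,232,242,252,262,280,290,300): print(x,g[98:152:2,x].tolist())
print('row125',g[125,256:320:2].tolist()); print('row115',g[115,256:320:2].tolist())
E
```

```text
212 [136, 135, 136, 90, 91, 91, 92, 94, 104, 92, 91, 164, 168, 167, 167, 166, 156, 182, 176, 176, 179, 179, 178, 179, 178, 178, 183]
222 [136, 135, 136, 115, 91, 92, 91, 90, 90, 95, 96, 164, 169, 168, 167, 168, 156, 145, 161, 134, 137, 180, 180, 181, 183, 183, 179]
232 [138, 137, 138, 92, 91, 90, 91, 90, 91, 91, 86, 165, 169, 169, 169, 168, 157, 121, 122, 122, 131, 164, 181, 182, 182, 181, 180]
242 [90, 91, 117, 132, 92, 92, 91, 89, 91, 90, 85, 159, 169, 170, 169, 169, 150, 122, 123, 122, 138, 138, 182, 182, 176, 179, 182]
252 [93, 93, 95, 93, 93, 92, 91, 93, 91, 91, 85, 118, 118, 116, 115, 114, 100, 74, 74, 73, 85, 91, 136, 180, 178, 182, 182]
262 [93, 93, 93, 93, 91, 92, 92, 90, 92, 91, 80, 118, 118, 115, 115, 113, 100, 75, 74, 75, 72, 74, 73, 171, 178, 181, 183]
280 [93, 93, 92, 94, 114, 117, 114, 116, 116, 116, 94, 95, 95, 95, 94, 93, 94, 93, 106, 93, 93, 96, 118, 110, 173, 185, 186]
290 [93, 91, 92, 112, 121, 116, 113, 116, 118, 157, 172, 170, 171, 171, 170, 170, 152, 130, 121, 143, 150, 165, 173, 171, 157, 197, 200]
300 [92, 91, 92, 91, 92, 157, 165, 168, 168, 170, 171, 173, 173, 172, 170, 168, 172, 172, 170, 168, 169, 170, 144, 139, 140, 194, 201]
row125 [117, 117, 116, 116, 116, 94, 95, 95, 96, 94, 96, 95, 94, 112, 118, 119, 119, 172, 169, 169, 173, 168, 172, 171, 172, 172, 168, 137, 138, 137, 189, 199]
row115 [91, 93, 89, 91, 90, 81, 81, 80, 116, 104, 114, 117, 116, 118, 118, 120, 120, 127, 125, 126, 174, 170, 169, 169, 169, 159, 136, 136, 136, 136, 141, 201]
```

```bash
python3 - <<'E'
from h import *
w=np.load('w4.npz'); w={k:w[k] for k in w}
g=w['pixels'].astype(int).max(2)
T=np.array([578.9,37.4]);y=1.447;x=np.array([np.cos(y),np.sin(y)]);v=np.array([np.sin(y),-np.cos(y)]);zb=237.5-33.7
for n,l in(('bar',30),('hub',17)):
  for h in((0,31,56) if n=='bar' else (0,31)):
    print(n,h,[proj(w,(*(T+x*(l+d)),zb+h)).round(1).tolist() for d in(-1,0,1)])
print('hub sides',[proj(w,(*(T+x*17+v*s),zb+h)).round(1).tolist() for s in(-17,17) for h in(0,31)])
for c in (255,279,303): print(c,g[195:260,c].tolist())
s=plane(w,(289.4,124.6),115);print('shaft',s); print(go((s[0],s[1],215),1.447))
E
```

```text
bar 0 [[278.5, 196.6], [278.5, 195.0], [278.5, 193.4]]
bar 31 [[278.5, 207.1], [278.5, 205.2], [278.5, 203.4]]
bar 56 [[278.6, 218.5], [278.6, 216.4], [278.6, 214.3]]
hub 0 [[278.5, 217.0], [278.5, 215.5], [278.5, 213.9]]
hub 31 [[278.5, 230.7], [278.5, 228.9], [278.5, 227.1]]
hub sides [[251.4, 215.4], [246.9, 228.9], [305.5, 215.5], [310.1, 229.0]]
255 [204, 204, 205, 206, 204, 204, 203, 200, 197, 199, 201, 202, 203, 204, 205, 205, 206, 205, 202, 170, 87, 15, 13, 16, 18, 16, 16, 15, 15, 15, 14, 17, 12, 16, 16, 19, 20, 18, 17, 19, 16, 16, 18, 17, 19, 14, 17, 19, 17, 18, 16, 15, 12, 10, 7, 10, 15, 15, 11, 11, 8, 10, 13, 13, 13]
279 [199, 200, 202, 201, 199, 197, 198, 198, 198, 200, 155, 16, 15, 16, 14, 17, 14, 17, 18, 18, 18, 24, 28, 33, 32, 24, 22, 22, 23, 20, 23, 23, 23, 26, 24, 25, 21, 24, 23, 24, 21, 22, 24, 25, 25, 20, 24, 22, 23, 35, 43, 46, 43, 41, 45, 45, 46, 48, 46, 46, 47, 49, 48, 49, 46]
303 [203, 203, 203, 202, 201, 200, 199, 200, 201, 202, 204, 204, 203, 205, 205, 202, 201, 201, 201, 171, 90, 17, 17, 18, 15, 16, 15, 16, 20, 15, 14, 15, 17, 36, 47, 46, 47, 45, 46, 47, 46, 49, 48, 49, 47, 48, 47, 47, 49, 49, 49, 48, 35, 14, 12, 12, 13, 13, 12, 8, 4, 13, 13, 13, 14]
shaft [597.25318728 110.4140646  115.        ]
{'tx': np.float64(74.7), 'ty': np.float64(9.2), 'tz': np.float64(22.5), 'roll': np.float64(0.0)}
```

>>> step_arm([
  {"tx":74.7,"ty":9.2,"tz":22,"roll":0},
  {"tx":74.7,"ty":9.2,"tz":22,"roll":0},
  {"tx":74.7,"ty":9.2,"tz":22,"roll":0},
  {"tx":74.7,"ty":9.2,"tz":22,"roll":0},
  {"tx":74.7,"ty":9.2,"tz":22,"roll":0},
  {"tx":74.7,"ty":9.2,"tz":22,"roll":0},
  {"tx":74.7,"ty":9.2,"tz":22,"roll":0},
])

```text
t: 8.63
eef_pos: [597.4, 110.4, 216.1]
tcp_rot: [3.141, -0.0, 1.447]
ft_force: [-0.2, -0.4, -0.9]
opening: 0.142
grip_force: 30.0
```

```bash
python3 - <<'E'
from h import *
st(); print(go((597.2,110.3,148.7),1.447))
E
```

```text
t 8.63 pos [597.4 110.4 216.1] rot [ 3.141 -0.     1.447] F [-0.2 -0.4 -0.9] open 13.5 grip 29.998904764652252
{'tx': np.float64(-0.1), 'ty': np.float64(-0.2), 'tz': np.float64(67.4), 'roll': np.float64(0.0)}
```

>>> step_arm([
  {"tx":-0.1,"ty":-0.2,"tz":25,"roll":0},
  {"tx":-0.1,"ty":-0.2,"tz":40,"roll":0},
  {"tx":-0.1,"ty":-0.2,"tz":45,"roll":0},
  {"tx":-0.1,"ty":-0.2,"tz":48,"roll":0},
  {"tx":-0.1,"ty":-0.2,"tz":51,"roll":0},
  {"tx":-0.1,"ty":-0.2,"tz":54,"roll":0},
])

```text
t: 9.13
eef_pos: [597.4, 111.0, 162.5]
tcp_rot: [3.14, 0.0, 1.449]
ft_force: [-0.4, -3.7, 1.9]
opening: 0.148
grip_force: 30.0
```

>>> step_arm([
  {"tx":0,"ty":0,"tz":4,"roll":0},
  {"tx":0,"ty":0,"tz":8,"roll":0},
  {"tx":0,"ty":0,"tz":11,"roll":0},
  {"tx":0,"ty":0,"tz":13,"roll":0},
  {"tx":0,"ty":0,"tz":14,"roll":0},
  {"tx":0,"ty":0,"tz":14,"roll":0},
])

```text
t: 9.63
eef_pos: [597.3, 111.0, 148.6]
tcp_rot: [3.14, 0.001, 1.449]
ft_force: [-2.6, -5.7, 8.4]
opening: 0.149
grip_force: 30.0
```

>>> step_arm([
  {"tx":0.5,"ty":0,"tz":0,"roll":-0.12},
  {"tx":0.5,"ty":0,"tz":0,"roll":-0.24},
  {"tx":0.5,"ty":0,"tz":0,"roll":-0.36},
  {"tx":0.5,"ty":0,"tz":0,"roll":-0.48},
  {"tx":0.5,"ty":0,"tz":0,"roll":-0.6},
  {"tx":0.5,"ty":0,"tz":0,"roll":-0.72},
  {"tx":0.5,"ty":0,"tz":0,"roll":-0.84},
  {"tx":0.5,"ty":0,"tz":0,"roll":-0.96},
  {"tx":0.5,"ty":0,"tz":0,"roll":-1.08},
  {"tx":0.5,"ty":0,"tz":0,"roll":-1.2},
  {"tx":0.5,"ty":0,"tz":0,"roll":-1.32},
  {"tx":0.5,"ty":0,"tz":0,"roll":-1.38},
])

```text
t: 10.63
eef_pos: [597.1, 111.8, 148.6]
tcp_rot: [-3.142, 0.001, 2.836]
ft_force: [-3.6, -7.1, 8.6]
opening: 0.146
grip_force: 30.0
```

>>> step_arm([
  {"tx":0,"ty":0,"tz":0,"roll":-0.03},
  {"tx":0,"ty":0,"tz":0,"roll":-0.06},
  {"tx":0,"ty":0,"tz":0,"roll":-0.08},
  {"tx":0,"ty":0,"tz":0,"roll":-0.08},
])

```text
t: 10.97
eef_pos: [597.4, 111.3, 148.6]
tcp_rot: [-3.141, 0.001, 2.91]
ft_force: [-3.8, -6.6, 8.0]
opening: 0.147
grip_force: 30.0
```

```bash
python3 - <<'E'
from h import *
st(); print(env.state()['moment'])
a=cam('scene'); b=cam('side')
cv2.imwrite('pics/gate.png',np.hstack([cv2.resize(a['pixels'][140:240,290:410],(396,330)),cv2.resize(b['pixels'][125:225,190:310],(396,330))]))
E
```

```text
t 10.97 pos [597.4 111.3 148.6] rot [-3.141e+00  1.000e-03  2.910e+00] F [-3.8 -6.6  8. ] open 14.0 grip 30.011091828346252
[-1.53880406  0.46358123 -0.16167949]
```

View pics/gate.png

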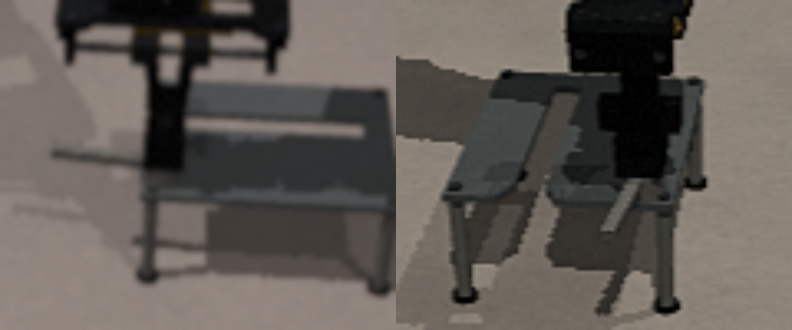

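The bar has swung out, pointing away from the mouth. Its tip is at crop (52,152) in scene and (608,232) in side. I'll check its angle.

>>> step_arm([
  {"tx":0,"ty":0,"tz":0,"roll":-0.03},
  {"tx":0,"ty":0,"tz":0,"roll":-0.06},
  {"tx":0,"ty":0,"tz":0,"roll":-0.06},
  {"tx":0,"ty":0,"tz":0,"roll":-0.06},
])

```text
t: 11.4
eef_pos: [597.6, 111.1, 148.6]
tcp_rot: [-3.141, 0.002, 2.968]
ft_force: [-2.2, -8.8, 7.7]
opening: 0.146
grip_force: 30.1
```

```bash
python3 - <<'E'
from h import *
st(); print(env.state()['moment'])
a=cam('scene'); b=cam('side')
x,e=tri((a,(305.8,186.1)),(b,(254.2,195.3)));print(x,e)
d=x[:2]-[597.3,110.8];print(np.hypot(*d),'gate',np.arctan2(-d[1],-d[0])-TH)
E
```

```text
t 11.4 pos [597.6 111.1 148.6] rot [-3.141e+00  2.000e-03  2.968e+00] F [-2.2 -8.8  7.7] open 13.9 grip 30.111317038536072
[-1.71911806  0.37321095 -0.45693171]
[566.4087568   22.72527046 111.57941574] 1.0561533981290658
93.33502499313367 gate 1.4632633008344158
```

>>> step_arm([
  {"tx":0,"ty":0,"tz":0,"roll":0.04},
  {"tx":0,"ty":0,"tz":0,"roll":0.06},
  {"tx":0,"ty":0,"tz":0,"roll":0.06},
])

```text
t: 11.75
eef_pos: [597.7, 111.2, 148.6]
tcp_rot: [-3.141, 0.002, 2.908]
ft_force: [-0.9, -9.1, 7.7]
opening: 0.148
grip_force: 30.0
```

>>> step_arm([
  {"tx":0,"ty":0,"tz":0,"roll":0},
  {"tx":0,"ty":0,"tz":0,"roll":0},
  {"tx":0,"ty":0,"tz":0,"roll":0},
  {"tx":0,"ty":0,"tz":0,"roll":0},
  {"tx":0,"ty":0,"tz":-10,"roll":0},
  {"tx":0,"ty":0,"tz":-40,"roll":0},
  {"tx":0,"ty":0,"tz":-80,"roll":0},
  {"tx":0,"ty":0,"tz":-90,"roll":0},
  {"tx":0,"ty":0,"tz":-90,"roll":0},
], grip=60)

```text
t: 12.5
eef_pos: [598.3, 112.3, 241.7]
tcp_rot: [3.139, 0.006, 2.909]
ft_force: [0.0, 0.6, -0.5]
opening: 0.624
grip_force: 0.0
```

```bash
cat >> h.py <<'E'
def bottles():
    a=cam('scene');b=cam('side')
    A=[c for c,s in blobs(a,dark(a,30),40,(130,140,300,250)) if s[4]<200]
    B=[c for c,s in blobs(b,dark(b,30),150,(130,200,340,390)) if s[4]<500]
    out=[]
    for p in A:
        for q in B:
            x,e=tri((a,p),(b,q))
            if e<2.5 and 75<x[2]<95: out.append(x); print('bottle',x.round(1),round(e,1),p,q)
    return out
E
python3 - <<'E'
from h import *
st(); B=bottles()
for x in B: print(go((x[0],x[1],200),1.341))
E
```

```text
t 12.5 pos [598.3 112.3 241.7] rot [3.139 0.006 2.909] F [ 0.   0.6 -0.5] open 59.3 grip 0.0
bottle [ 430.9 -251.3   84.5] 0.5 [207.5 173.9] [193.2 286.7]
bottle [ 444.6 -146.3   84.9] 0.3 [243.1 173.5] [201.  252.8]
bottle [ 567.6 -161.4   84.8] 0.6 [240.5 199.3] [262.6 252.7]
bottle [ 600.8 -241.2   84.7] 0.1 [211.8 209.6] [283.5 275.6]
{'tx': np.float64(77.7), 'ty': np.float64(-391.9), 'tz': np.float64(37.8), 'roll': np.float64(1.568)}
{'tx': np.float64(88.6), 'ty': np.float64(-286.6), 'tz': np.float64(37.8), 'roll': np.float64(1.568)}
{'tx': np.float64(-34.6), 'ty': np.float64(-273.0), 'tz': np.float64(37.8), 'roll': np.float64(1.568)}
{'tx': np.float64(-85.3), 'ty': np.float64(-343.0), 'tz': np.float64(37.8), 'roll': np.float64(1.568)}
```

>>> step_arm([
  {"tx":88.6,"ty":-286.6,"tz":20,"roll":1.5},
  {"tx":88.6,"ty":-286.6,"tz":20,"roll":1.5},
  {"tx":88.6,"ty":-286.6,"tz":20,"roll":1.5},
  {"tx":88.6,"ty":-286.6,"tz":20,"roll":1.5},
  {"tx":88.6,"ty":-286.6,"tz":20,"roll":1.5},
  {"tx":88.6,"ty":-286.6,"tz":20,"roll":1.5},
  {"tx":88.6,"ty":-286.6,"tz":20,"roll":1.5},
  {"tx":88.6,"ty":-286.6,"tz":20,"roll":1.5},
  {"tx":88.6,"ty":-286.6,"tz":20,"roll":1.5},
  {"tx":88.6,"ty":-286.6,"tz":20,"roll":1.5},
  {"tx":88.6,"ty":-286.6,"tz":20,"roll":1.5},
  {"tx":88.6,"ty":-286.6,"tz":20,"roll":1.5},
])

```text
t: 13.6
eef_pos: [444.1, -146.2, 216.3]
tcp_rot: [-3.139, -0.001, 1.402]
ft_force: [0.1, -1.4, -0.3]
opening: 0.631
grip_force: 0.0
```

>>> step_arm([
  {"tx":0,"ty":0,"tz":20,"roll":0.068},
  {"tx":0,"ty":0,"tz":20,"roll":0.068},
  {"tx":0,"ty":0,"tz":20,"roll":0.068},
])

```text
t: 13.85
eef_pos: [444.0, -146.0, 196.4]
tcp_rot: [-3.138, -0.001, 1.343]
ft_force: [0.4, -0.3, 1.0]
opening: 0.628
grip_force: 0.0
```

```bash
python3 - <<'E'
from h import *
st(); print(go((444.6,-146.3,74),1.341))
w=cam('wrist','w5'); print(proj(w,(444.6,-146.3,96)))
for c,s in blobs(w,dark(w,30),100,(195,100,362,300)): print(c,s)
E
```

```text
t 13.85 pos [ 444.  -146.   196.4] rot [-3.138e+00 -1.000e-03  1.343e+00] F [ 0.4 -0.3  1. ] open 59.7 grip 0.0
{'tx': np.float64(-0.2), 'ty': np.float64(0.6), 'tz': np.float64(122.4), 'roll': np.float64(0.002)}
[279.37685646 216.7509262 ]
[278.4 196.8] [262 192  34  15 137]
[209.7 263.8] [195 242  28  39 839]
[346.5 263.7] [334 242  28  39 853]
```

>>> step_arm([
  {"tx":-0.2,"ty":0.6,"tz":40,"roll":0},
  {"tx":-0.2,"ty":0.6,"tz":80,"roll":0},
  {"tx":-0.2,"ty":0.6,"tz":110,"roll":0},
  {"tx":-0.2,"ty":0.6,"tz":122,"roll":0},
  {"tx":-0.2,"ty":0.6,"tz":122,"roll":0},
  {"tx":-0.2,"ty":0.6,"tz":122,"roll":0},
])

```text
t: 14.4
eef_pos: [445.5, -146.7, 75.8]
tcp_rot: [-3.141, -0.0, 1.342]
ft_force: [0.1, -0.9, -1.1]
opening: 0.63
grip_force: 0.0
```

>>> step_arm([
  {"tx":0,"ty":0,"tz":0,"roll":0},
  {"tx":0,"ty":0,"tz":0,"roll":0},
  {"tx":0,"ty":0,"tz":0,"roll":0},
  {"tx":0,"ty":0,"tz":0,"roll":0},
  {"tx":0,"ty":0,"tz":0,"roll":0},
  {"tx":0,"ty":0,"tz":0,"roll":0},
  {"tx":0,"ty":0,"tz":-10,"roll":0},
  {"tx":0,"ty":0,"tz":-30,"roll":0},
  {"tx":0,"ty":0,"tz":-30,"roll":0},
  {"tx":0,"ty":0,"tz":-30,"roll":0},
], grip=25)

```text
t: 15.23
eef_pos: [445.6, -146.8, 106.0]
tcp_rot: [3.14, 0.0, 1.341]
ft_force: [0.2, 0.2, -1.1]
opening: 0.35
grip_force: 30.0
```

```bash
sed -i 's/^RT=.*/RT=np.array([529.7,195.2]);TH=-0.2298/' h.py; python3 - <<'E'
from h import *
st(); a=rack(0,-140);e=rack(0,94);print(a,e); print(go((*a,104),1.341)); print(go((*e,104),1.341,((*a,104),1.341)))
E
```

```text
t 15.23 pos [ 445.6 -146.8  106. ] rot [3.14  0.    1.341] F [ 0.2  0.2 -1.1] open 33.3 grip 29.95757281780243
[497.81041     58.88032405] [551.11158186 286.72892528]
{'tx': np.float64(212.2), 'ty': np.float64(3.9), 'tz': np.float64(2.0), 'roll': np.float64(-0.0)}
{'tx': np.float64(234.0), 'ty': np.float64(0.0), 'tz': np.float64(-0.0), 'roll': 0.0}
```

>>> step_arm([
  {"tx":40,"ty":1,"tz":0,"roll":0},
  {"tx":80,"ty":2,"tz":0,"roll":0},
  {"tx":120,"ty":3,"tz":0,"roll":0},
  {"tx":160,"ty":3.9,"tz":0,"roll":0},
  {"tx":195,"ty":3.9,"tz":0,"roll":0},
  {"tx":212,"ty":3.9,"tz":0,"roll":0},
  {"tx":212,"ty":3.9,"tz":0,"roll":0},
  {"tx":212,"ty":3.9,"tz":0,"roll":0},
])

```text
t: 15.9
eef_pos: [497.0, 59.5, 104.7]
tcp_rot: [-3.14, 0.0, 1.343]
ft_force: [0.4, 0.0, -0.7]
opening: 0.351
grip_force: 30.0
```

```bash
python3 - <<'E'
from h import *
st(); print(go((*rack(0,94),106),1.341))
w=cam('wrist','w6')
for z in (95,):
  for y in(-85,-65,-30): print(y,[proj(w,(*rack(x,y),z)).round(1).tolist() for x in((-22,22) if y==-85 else (-11.5,11.5))])
cv2.imwrite('pics/w6b.png',w['pixels'][0:300,100:460])
E
```

```text
t 15.9 pos [497.   59.5 104.7] rot [-3.14   0.     1.343] F [ 0.4  0.  -0.7] open 33.4 grip 29.985748529434204
{'tx': np.float64(233.5), 'ty': np.float64(1.4), 'tz': np.float64(-1.3), 'roll': np.float64(0.002)}
-85 [[238.9, 156.9], [321.7, 157.1]]
-65 [[258.2, 117.8], [302.7, 117.9]]
-30 [[257.4, 43.7], [304.1, 43.8]]
```

View pics/w6b.png

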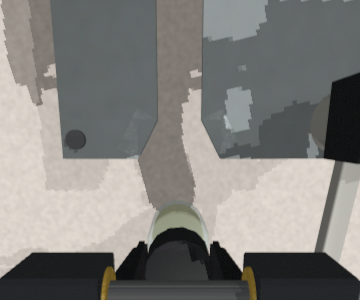

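The view shows the slot centred ahead: edges at image cols 258 and 302 at row 43, mouth corners at 238 and 320. The bottle hangs between the fingers, and the key sits on the shaft at right. The slot is about 0.7 mm left of my model.

>>> step_arm([
  {"tx":25,"ty":0.7,"tz":-0.8,"roll":0},
  {"tx":50,"ty":0.7,"tz":-0.8,"roll":0},
  {"tx":75,"ty":0.7,"tz":-0.8,"roll":0},
  {"tx":100,"ty":0.7,"tz":-0.8,"roll":0},
  {"tx":125,"ty":0.7,"tz":-0.8,"roll":0},
  {"tx":150,"ty":0.7,"tz":-0.8,"roll":0},
  {"tx":170,"ty":0.7,"tz":-0.8,"roll":0},
  {"tx":190,"ty":0.7,"tz":-0.8,"roll":0},
  {"tx":210,"ty":0.7,"tz":-0.8,"roll":0},
  {"tx":225,"ty":0.7,"tz":-0.8,"roll":0},
  {"tx":233,"ty":0.7,"tz":-0.8,"roll":0},
  {"tx":233,"ty":0.7,"tz":-0.8,"roll":0},
])

```text
t: 16.95
eef_pos: [551.6, 285.8, 106.0]
tcp_rot: [-3.141, -0.0, 1.341]
ft_force: [0.1, -0.1, -1.1]
opening: 0.355
grip_force: 30.0
```

>>> step_arm([
  {"tx":0,"ty":0,"tz":2,"roll":0},
  {"tx":0,"ty":0,"tz":4.5,"roll":0},
  {"tx":0,"ty":0,"tz":4.5,"roll":0},
  {"tx":0,"ty":0,"tz":4.5,"roll":0},
])

```text
t: 17.28
eef_pos: [551.2, 284.8, 101.8]
tcp_rot: [-3.141, 0.0, 1.34]
ft_force: [0.2, -0.8, -1.2]
opening: 0.352
grip_force: 30.0
```

>>> step_arm([
  {"tx":0,"ty":0,"tz":0,"roll":0},
  {"tx":0,"ty":0,"tz":0,"roll":0},
  {"tx":0,"ty":0,"tz":0,"roll":0},
  {"tx":0,"ty":0,"tz":0,"roll":0},
  {"tx":0,"ty":0,"tz":-20,"roll":0},
  {"tx":0,"ty":0,"tz":-60,"roll":0},
  {"tx":0,"ty":0,"tz":-95,"roll":0},
  {"tx":0,"ty":0,"tz":-95,"roll":0},
  {"tx":0,"ty":0,"tz":-95,"roll":0},
], grip=60)

```text
t: 18.03
eef_pos: [551.9, 285.8, 199.0]
tcp_rot: [3.138, -0.002, 1.341]
ft_force: [-0.2, 0.7, -0.4]
opening: 0.636
grip_force: 0.0
```

```bash
python3 - <<'E'
from h import *
st(); B=bottles()
for x in B: print(go((x[0],x[1]-0.4,197),1.341))
E
```

```text
t 18.03 pos [551.9 285.8 199. ] rot [ 3.138e+00 -2.000e-03  1.341e+00] F [-0.2  0.7 -0.4] open 60.5 grip 0.0
bottle [ 430.5 -251.2   84.4] 0.4 [207.5 173.9] [193.  286.7]
bottle [ 567.9 -161.8   84.8] 0.2 [240.3 199.5] [262.6 252.6]
bottle [ 600.7 -241.3   84.9] 0.1 [211.8 209.5] [283.5 275.6]
{'tx': np.float64(-550.3), 'ty': np.float64(5.3), 'tz': np.float64(-0.7), 'roll': np.float64(-0.0)}
{'tx': np.float64(-431.9), 'ty': np.float64(118.6), 'tz': np.float64(-0.7), 'roll': np.float64(-0.0)}
{'tx': np.float64(-501.8), 'ty': np.float64(168.7), 'tz': np.float64(-0.7), 'roll': np.float64(-0.0)}
```

>>> step_arm([
  {"tx":-432,"ty":118.6,"tz":0,"roll":0},
  {"tx":-432,"ty":118.6,"tz":0,"roll":0},
  {"tx":-432,"ty":118.6,"tz":0,"roll":0},
  {"tx":-432,"ty":118.6,"tz":0,"roll":0},
  {"tx":-432,"ty":118.6,"tz":0,"roll":0},
  {"tx":-432,"ty":118.6,"tz":0,"roll":0},
  {"tx":-432,"ty":118.6,"tz":0,"roll":0},
  {"tx":-432,"ty":118.6,"tz":0,"roll":0},
  {"tx":-432,"ty":118.6,"tz":0,"roll":0},
  {"tx":-432,"ty":118.6,"tz":0,"roll":0},
  {"tx":-432,"ty":118.6,"tz":0,"roll":0},
  {"tx":-432,"ty":118.6,"tz":0,"roll":0},
])

```text
t: 19.13
eef_pos: [567.8, -167.2, 195.0]
tcp_rot: [-3.14, 0.0, 1.337]
ft_force: [0.3, 0.3, -0.4]
opening: 0.628
grip_force: 0.0
```

>>> step_arm([
  {"tx":0,"ty":0,"tz":0,"roll":0},
  {"tx":0,"ty":0,"tz":0,"roll":0},
])

```text
t: 19.3
eef_pos: [567.7, -161.6, 195.7]
tcp_rot: [-3.139, -0.001, 1.34]
ft_force: [-0.6, 0.2, -0.3]
opening: 0.629
grip_force: 0.0
```

```bash
python3 - <<'E'
from h import *
st(); B=bottles()
for x in B: print(go((x[0],x[1]-0.4,75.5),1.341))
w=cam('wrist','w7'); print(proj(w,(567.8,-161.8,96)))
for c,s in blobs(w,dark(w,30),60,(195,100,362,240)): print(c,s)
E
```

```text
t 19.3 pos [ 567.7 -161.6  195.7] rot [-3.139e+00 -1.000e-03  1.340e+00] F [-0.6  0.2 -0.3] open 59.8 grip 0.0
bottle [ 430.7 -251.3   84.5] 0.5 [207.5 173.9] [193.1 286.7]
bottle [ 568.1 -161.8   84.6] 0.2 [240.3 199.6] [262.7 252.7]
bottle [ 600.7 -241.3   84.9] 0.1 [211.8 209.5] [283.5 275.6]
{'tx': np.float64(-119.6), 'ty': np.float64(-113.2), 'tz': np.float64(120.9), 'roll': np.float64(0.001)}
{'tx': np.float64(-1.3), 'ty': np.float64(0.3), 'tz': np.float64(120.9), 'roll': np.float64(0.001)}
{'tx': np.float64(-71.3), 'ty': np.float64(50.1), 'tz': np.float64(120.9), 'roll': np.float64(0.001)}
[278.25935083 217.63662121]
[278.1 198. ] [262 193  33  15 141]
```

>>> step_arm([
  {"tx":-0.6,"ty":0.3,"tz":40,"roll":0},
  {"tx":-0.6,"ty":0.3,"tz":80,"roll":0},
  {"tx":-0.6,"ty":0.3,"tz":110,"roll":0},
  {"tx":-0.6,"ty":0.3,"tz":120,"roll":0},
  {"tx":-0.6,"ty":0.3,"tz":120,"roll":0},
  {"tx":-0.6,"ty":0.3,"tz":120,"roll":0},
])

```text
t: 19.95
eef_pos: [569.0, -162.4, 77.8]
tcp_rot: [3.141, -0.0, 1.342]
ft_force: [0.4, 0.3, 0.2]
opening: 0.63
grip_force: 0.0
```

>>> step_arm([
  {"tx":0,"ty":0,"tz":0,"roll":0},
  {"tx":0,"ty":0,"tz":0,"roll":0},
  {"tx":0,"ty":0,"tz":0,"roll":0},
  {"tx":0,"ty":0,"tz":0,"roll":0},
  {"tx":0,"ty":0,"tz":0,"roll":0},
  {"tx":0,"ty":0,"tz":0,"roll":0},
  {"tx":0,"ty":0,"tz":-10,"roll":0},
  {"tx":0,"ty":0,"tz":-30,"roll":0},
  {"tx":0,"ty":0,"tz":-30,"roll":0},
  {"tx":0,"ty":0,"tz":-30,"roll":0},
], grip=25)

```text
t: 20.78
eef_pos: [568.8, -162.9, 107.9]
tcp_rot: [3.14, 0.0, 1.341]
ft_force: [0.2, -0.6, -2.3]
opening: 0.352
grip_force: 30.0
```

```bash
sed -i 's/^RT=.*/RT=np.array([529.1,195.3]);TH=-0.2298/' h.py; python3 - <<'E'
from h import *
st(); print(go((*rack(0,-140),106),1.341)); 
E
```

```text
t 20.78 pos [ 568.8 -162.9  107.9] rot [3.14  0.    1.341] F [ 0.2 -0.6 -2.3] open 33.5 grip 29.987043142318726
{'tx': np.float64(199.8), 'ty': np.float64(-120.3), 'tz': np.float64(1.9), 'roll': np.float64(-0.0)}
```

>>> step_arm([
  {"tx":30,"ty":-30,"tz":0,"roll":0},
  {"tx":60,"ty":-55,"tz":0,"roll":0},
  {"tx":90,"ty":-80,"tz":0,"roll":0},
  {"tx":120,"ty":-105,"tz":0,"roll":0},
  {"tx":155,"ty":-120,"tz":0,"roll":0},
  {"tx":185,"ty":-120.3,"tz":0,"roll":0},
  {"tx":200,"ty":-120.3,"tz":0,"roll":0},
  {"tx":200,"ty":-120.3,"tz":0,"roll":0},
  {"tx":200,"ty":-120.3,"tz":0,"roll":0},
])

```text
t: 21.53
eef_pos: [496.5, 59.8, 106.4]
tcp_rot: [-3.141, 0.0, 1.343]
ft_force: [0.2, -0.1, -1.1]
opening: 0.35
grip_force: 30.0
```

```bash
python3 - <<'E'
from h import *
st(); print(go((*rack(0,53),107),1.341))
E
```

```text
t 21.53 pos [496.5  59.8 106.4] rot [-3.141  0.     1.343] F [ 0.2 -0.1 -1.1] open 33.3 grip 29.9872425198555
{'tx': np.float64(192.3), 'ty': np.float64(1.2), 'tz': np.float64(-0.6), 'roll': np.float64(0.002)}
```

>>> step_arm([
  {"tx":25,"ty":0.6,"tz":-1,"roll":0},
  {"tx":50,"ty":0.6,"tz":-1,"roll":0},
  {"tx":75,"ty":0.6,"tz":-1,"roll":0},
  {"tx":100,"ty":0.6,"tz":-1,"roll":0},
  {"tx":120,"ty":0.6,"tz":-1,"roll":0},
  {"tx":140,"ty":0.6,"tz":-1,"roll":0},
  {"tx":160,"ty":0.6,"tz":-1,"roll":0},
  {"tx":175,"ty":0.6,"tz":-1,"roll":0},
  {"tx":187,"ty":0.6,"tz":-1,"roll":0},
  {"tx":192,"ty":0.6,"tz":-1,"roll":0},
  {"tx":192,"ty":0.6,"tz":-1,"roll":0},
  {"tx":192,"ty":0.6,"tz":-1,"roll":0},
])

```text
t: 22.53
eef_pos: [541.1, 245.5, 107.7]
tcp_rot: [-3.141, 0.0, 1.341]
ft_force: [-0.2, -0.3, -0.6]
opening: 0.353
grip_force: 30.0
```

>>> step_arm([
  {"tx":0,"ty":0,"tz":2,"roll":0},
  {"tx":0,"ty":0,"tz":4.5,"roll":0},
  {"tx":0,"ty":0,"tz":4.5,"roll":0},
  {"tx":0,"ty":0,"tz":4.5,"roll":0},
])

```text
t: 22.87
eef_pos: [541.2, 245.8, 103.3]
tcp_rot: [-3.141, 0.0, 1.34]
ft_force: [0.4, -0.9, -1.2]
opening: 0.35
grip_force: 30.0
```

>>> step_arm([
  {"tx":0,"ty":0,"tz":0,"roll":0},
  {"tx":0,"ty":0,"tz":0,"roll":0},
  {"tx":0,"ty":0,"tz":0,"roll":0},
  {"tx":0,"ty":0,"tz":0,"roll":0},
  {"tx":0,"ty":0,"tz":-20,"roll":0},
  {"tx":0,"ty":0,"tz":-60,"roll":0},
  {"tx":0,"ty":0,"tz":-95,"roll":0},
  {"tx":0,"ty":0,"tz":-95,"roll":0},
  {"tx":0,"ty":0,"tz":-95,"roll":0},
], grip=60)

```text
t: 23.62
eef_pos: [541.8, 246.5, 200.4]
tcp_rot: [3.138, -0.002, 1.341]
ft_force: [-1.7, 0.8, -0.7]
opening: 0.632
grip_force: 0.0
```

```bash
python3 - <<'E'
from h import *
st(); B=bottles()
for x in B: print(go((x[0],x[1]-0.4,197),1.341))
cam('side','s2');cam('scene','s3')
E
```

```text
t 23.62 pos [541.8 246.5 200.4] rot [ 3.138e+00 -2.000e-03  1.341e+00] F [-1.7  0.8 -0.7] open 60.1 grip 0.0
bottle [ 430.5 -251.2   84.4] 0.4 [207.5 173.9] [193.  286.7]
bottle [ 600.7 -241.3   84.9] 0.1 [211.8 209.5] [283.5 275.6]
{'tx': np.float64(-509.8), 'ty': np.float64(6.1), 'tz': np.float64(0.8), 'roll': np.float64(-0.0)}
{'tx': np.float64(-461.3), 'ty': np.float64(169.5), 'tz': np.float64(0.8), 'roll': np.float64(-0.0)}
```

Next is the bottle at (430.5,-251). It needs 510 mm of travel.

>>> step_arm([
  {"tx":-460,"ty":6,"tz":0,"roll":0},
  {"tx":-460,"ty":6,"tz":0,"roll":0},
  {"tx":-460,"ty":6,"tz":0,"roll":0},
  {"tx":-460,"ty":6,"tz":0,"roll":0},
  {"tx":-460,"ty":6,"tz":0,"roll":0},
  {"tx":-460,"ty":6,"tz":0,"roll":0},
  {"tx":-460,"ty":6,"tz":0,"roll":0},
  {"tx":-460,"ty":6,"tz":0,"roll":0},
  {"tx":-460,"ty":6,"tz":0,"roll":0},
  {"tx":-460,"ty":6,"tz":0,"roll":0},
  {"tx":-460,"ty":6,"tz":0,"roll":0},
  {"tx":-460,"ty":6,"tz":0,"roll":0},
])

```text
t: 24.82
eef_pos: [440.8, -208.4, 197.4]
tcp_rot: [-3.141, 0.001, 1.336]
ft_force: [-0.7, 0.8, 0.0]
opening: 0.629
grip_force: 0.0
```

>>> step_arm([
  {"tx":-30,"ty":0,"tz":0,"roll":0},
  {"tx":-50,"ty":0,"tz":0,"roll":0},
  {"tx":-50,"ty":0,"tz":0,"roll":0},
  {"tx":-50,"ty":0,"tz":0,"roll":0},
])

```text
t: 25.15
eef_pos: [430.4, -251.9, 197.5]
tcp_rot: [-3.14, -0.001, 1.339]
ft_force: [-0.4, -0.7, 0.3]
opening: 0.628
grip_force: 0.0
```

```bash
python3 - <<'E'
from h import *
st(); B=bottles()
for x in B: print(go((x[0],x[1]-0.4,76.5),1.341))
w=cam('wrist','w8'); print(proj(w,(430.6,-251.5,96)))
for c,s in blobs(w,dark(w,30),60,(195,100,362,240)): print(c,s)
E
```

```text
t 25.15 pos [ 430.4 -251.9  197.5] rot [-3.140e+00 -1.000e-03  1.339e+00] F [-0.4 -0.7  0.3] open 59.8 grip 0.0
bottle [ 430.7 -251.3   84.5] 0.5 [207.5 173.9] [193.1 286.7]
bottle [ 600.8 -241.2   85. ] 0.0 [211.8 209.5] [283.5 275.5]
{'tx': np.float64(-0.8), 'ty': np.float64(0.1), 'tz': np.float64(121.3), 'roll': np.float64(-0.0)}
{'tx': np.float64(47.8), 'ty': np.float64(163.5), 'tz': np.float64(121.3), 'roll': np.float64(-0.0)}
[278.3530392  216.83707521]
[277.5 197.4] [261 193  34  15 140]
```

>>> step_arm([
  {"tx":0,"ty":0.2,"tz":40,"roll":0},
  {"tx":0,"ty":0.2,"tz":80,"roll":0},
  {"tx":0,"ty":0.2,"tz":110,"roll":0},
  {"tx":0,"ty":0.2,"tz":121,"roll":0},
  {"tx":0,"ty":0.2,"tz":121,"roll":0},
  {"tx":0,"ty":0.2,"tz":121,"roll":0},
])

```text
t: 25.8
eef_pos: [431.2, -251.0, 77.3]
tcp_rot: [-3.141, -0.001, 1.342]
ft_force: [0.1, -0.3, 0.3]
opening: 0.63
grip_force: 0.0
```

>>> step_arm([
  {"tx":0,"ty":0,"tz":0,"roll":0},
  {"tx":0,"ty":0,"tz":0,"roll":0},
  {"tx":0,"ty":0,"tz":0,"roll":0},
  {"tx":0,"ty":0,"tz":0,"roll":0},
  {"tx":0,"ty":0,"tz":0,"roll":0},
  {"tx":0,"ty":0,"tz":0,"roll":0},
  {"tx":0,"ty":0,"tz":-10,"roll":0},
  {"tx":0,"ty":0,"tz":-30,"roll":0},
  {"tx":0,"ty":0,"tz":-30,"roll":0},
  {"tx":0,"ty":0,"tz":-30,"roll":0},
], grip=25)

```text
t: 26.63
eef_pos: [431.3, -252.0, 108.3]
tcp_rot: [3.14, 0.001, 1.341]
ft_force: [-0.3, -0.4, -1.4]
opening: 0.35
grip_force: 30.0
```

```bash
python3 - <<'E'
from h import *
st(); print(go((*rack(0,-140),106),1.341)); 
E
```

```text
t 26.63 pos [ 431.3 -252.   108.3] rot [3.140e+00 1.000e-03 1.341e+00] F [-0.3 -0.4 -1.4] open 33.3 grip 29.986303746700287
{'tx': np.float64(317.9), 'ty': np.float64(-6.8), 'tz': np.float64(2.3), 'roll': np.float64(-0.0)}
```

>>> step_arm([
  {"tx":35,"ty":-1,"tz":0,"roll":0},
  {"tx":75,"ty":-2,"tz":0,"roll":0},
  {"tx":115,"ty":-3,"tz":0,"roll":0},
  {"tx":155,"ty":-4,"tz":0,"roll":0},
  {"tx":195,"ty":-5,"tz":0,"roll":0},
  {"tx":235,"ty":-6,"tz":0,"roll":0},
  {"tx":270,"ty":-6.8,"tz":0,"roll":0},
  {"tx":300,"ty":-6.8,"tz":0,"roll":0},
  {"tx":318,"ty":-6.8,"tz":0,"roll":0},
  {"tx":318,"ty":-6.8,"tz":0,"roll":0},
  {"tx":318,"ty":-6.8,"tz":0,"roll":0},
  {"tx":318,"ty":-6.8,"tz":0,"roll":0},
])

```text
t: 27.63
eef_pos: [496.5, 58.9, 107.0]
tcp_rot: [-3.141, 0.0, 1.341]
ft_force: [0.2, -0.0, -1.0]
opening: 0.351
grip_force: 30.0
```

```bash
python3 - <<'E'
from h import *
w=cam('wrist','w9');st(); print(go((*rack(0,12),107),1.341))
a=cam('scene');b=cam('side')
f=lambda im:cv2.resize(cv2.convertScaleAbs(im,alpha=1.4),(396,396),interpolation=2)
cv2.imwrite('pics/chk.png',np.hstack([f(w['pixels'][0:260,150:410]),f(b['pixels'][120:230,185:295])]))
E
```

```text
t 27.68 pos [496.5  58.6 107.1] rot [-3.141  0.     1.34 ] F [-0.3  0.6 -1.7] open 33.1 grip 29.99110221862793
{'tx': np.float64(152.5), 'ty': np.float64(0.4), 'tz': np.float64(0.1), 'roll': np.float64(-0.001)}
```

View pics/chk.png

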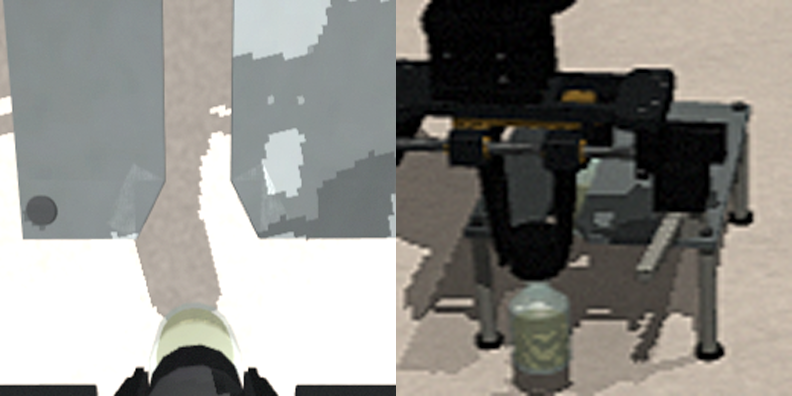

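The bottle is centred on the slot: slot centre at crop col ~198, bottle ~197, hanging straight. The bar is still open. I'll insert it to rack y 12.

>>> step_arm([
  {"tx":25,"ty":0.4,"tz":0,"roll":0},
  {"tx":50,"ty":0.4,"tz":0,"roll":0},
  {"tx":75,"ty":0.4,"tz":0,"roll":0},
  {"tx":95,"ty":0.4,"tz":0,"roll":0},
  {"tx":115,"ty":0.4,"tz":0,"roll":0},
  {"tx":130,"ty":0.4,"tz":0,"roll":0},
  {"tx":145,"ty":0.4,"tz":0,"roll":0},
  {"tx":152.5,"ty":0.4,"tz":0,"roll":0},
  {"tx":152.5,"ty":0.4,"tz":0,"roll":0},
  {"tx":152.5,"ty":0.4,"tz":0,"roll":0},
])

```text
t: 28.62
eef_pos: [531.9, 207.5, 107.3]
tcp_rot: [-3.141, 0.0, 1.341]
ft_force: [-0.3, 0.0, -1.5]
opening: 0.348
grip_force: 30.0
```

>>> step_arm([
  {"tx":0,"ty":0,"tz":2,"roll":0},
  {"tx":0,"ty":0,"tz":4.5,"roll":0},
  {"tx":0,"ty":0,"tz":4.5,"roll":0},
  {"tx":0,"ty":0,"tz":4.5,"roll":0},
])

```text
t: 28.95
eef_pos: [532.0, 207.2, 102.9]
tcp_rot: [-3.142, 0.0, 1.34]
ft_force: [-0.8, -1.7, -0.4]
opening: 0.354
grip_force: 30.0
```

>>> step_arm([
  {"tx":0,"ty":0,"tz":0,"roll":0},
  {"tx":0,"ty":0,"tz":0,"roll":0},
  {"tx":0,"ty":0,"tz":0,"roll":0},
  {"tx":0,"ty":0,"tz":0,"roll":0},
  {"tx":0,"ty":0,"tz":-20,"roll":0},
  {"tx":0,"ty":0,"tz":-60,"roll":0},
  {"tx":0,"ty":0,"tz":-95,"roll":0},
  {"tx":0,"ty":0,"tz":-95,"roll":0},
  {"tx":0,"ty":0,"tz":-95,"roll":0},
], grip=60)

```text
t: 29.7
eef_pos: [532.6, 208.0, 199.7]
tcp_rot: [3.138, -0.002, 1.341]
ft_force: [0.6, -0.3, -0.3]
opening: 0.63
grip_force: 0.0
```

```bash
python3 - <<'E'
from h import *
st(); B=bottles()
for x in B: print(go((x[0],x[1]-0.4,197),1.341))
w=cam('wrist','w10')
for y in (94,53,12): print(y,proj(w,(*rack(0,y),121)))
E
```

```text
t 29.7 pos [532.6 208.  199.7] rot [ 3.138e+00 -2.000e-03  1.341e+00] F [ 0.6 -0.3 -0.3] open 59.9 grip 0.0
bottle [ 600.8 -241.5   84.8] 0.1 [211.7 209.6] [283.5 275.6]
{'tx': np.float64(-421.9), 'ty': np.float64(169.8), 'tz': np.float64(0.3), 'roll': np.float64(-0.0)}
94 [278.89970913 112.52296959]
53 [278.8338162  170.80178833]
12 [278.77295984 224.62602995]
```

>>> step_arm([
  {"tx":-422,"ty":170,"tz":0,"roll":0},
  {"tx":-422,"ty":170,"tz":0,"roll":0},
  {"tx":-422,"ty":170,"tz":0,"roll":0},
  {"tx":-422,"ty":170,"tz":0,"roll":0},
  {"tx":-422,"ty":170,"tz":0,"roll":0},
  {"tx":-422,"ty":170,"tz":0,"roll":0},
  {"tx":-422,"ty":170,"tz":0,"roll":0},
  {"tx":-422,"ty":170,"tz":0,"roll":0},
  {"tx":-422,"ty":170,"tz":0,"roll":0},
  {"tx":-422,"ty":170,"tz":0,"roll":0},
  {"tx":-422,"ty":170,"tz":0,"roll":0},
  {"tx":-422,"ty":170,"tz":0,"roll":0},
])

```text
t: 30.85
eef_pos: [601.2, -248.0, 195.7]
tcp_rot: [-3.14, 0.001, 1.336]
ft_force: [0.5, 0.6, -0.9]
opening: 0.631
grip_force: 0.0
```

>>> step_arm([
  {"tx":0,"ty":0,"tz":0,"roll":0},
  {"tx":0,"ty":0,"tz":0,"roll":0},
  {"tx":0,"ty":0,"tz":0,"roll":0},
])

```text
t: 31.1
eef_pos: [601.1, -240.6, 197.2]
tcp_rot: [-3.14, -0.001, 1.342]
ft_force: [0.4, 0.9, 0.4]
opening: 0.632
grip_force: 0.0
```

```bash
python3 - <<'E'
from h import *
st(); B=bottles()
for x in B: print(go((x[0],x[1]-0.4,76.5),1.341))
w=cam('wrist','w11'); print(proj(w,(600.8,-241.8,96)))
for c,s in blobs(w,dark(w,30),60,(195,100,362,240)): print(c,s)
E
```

```text
t 31.1 pos [ 601.1 -240.6  197.2] rot [-3.140e+00 -1.000e-03  1.342e+00] F [0.4 0.9 0.4] open 60.1 grip 0.0
bottle [ 600.8 -241.    84.6] 0.0 [211.9 209.6] [283.5 275.6]
{'tx': np.float64(-1.0), 'ty': np.float64(-0.4), 'tz': np.float64(121.3), 'roll': np.float64(0.001)}
[277.9034823  217.66662235]
[277.5 196.6] [262 192  32  13 144]
```

>>> step_arm([
  {"tx":-0.5,"ty":-0.2,"tz":40,"roll":0},
  {"tx":-0.5,"ty":-0.2,"tz":80,"roll":0},
  {"tx":-0.5,"ty":-0.2,"tz":110,"roll":0},
  {"tx":-0.5,"ty":-0.2,"tz":121,"roll":0},
  {"tx":-0.5,"ty":-0.2,"tz":121,"roll":0},
  {"tx":-0.5,"ty":-0.2,"tz":121,"roll":0},
])

```text
t: 31.75
eef_pos: [601.6, -242.2, 77.9]
tcp_rot: [3.141, 0.0, 1.341]
ft_force: [-0.5, -0.2, 1.6]
opening: 0.63
grip_force: 0.0
```

>>> step_arm([
  {"tx":0,"ty":0,"tz":0,"roll":0},
  {"tx":0,"ty":0,"tz":0,"roll":0},
  {"tx":0,"ty":0,"tz":0,"roll":0},
  {"tx":0,"ty":0,"tz":0,"roll":0},
  {"tx":0,"ty":0,"tz":0,"roll":0},
  {"tx":0,"ty":0,"tz":0,"roll":0},
  {"tx":0,"ty":0,"tz":-10,"roll":0},
  {"tx":0,"ty":0,"tz":-30,"roll":0},
  {"tx":0,"ty":0,"tz":-30,"roll":0},
  {"tx":0,"ty":0,"tz":-30,"roll":0},
], grip=25)

```text
t: 32.58
eef_pos: [601.5, -242.5, 108.0]
tcp_rot: [3.14, 0.0, 1.341]
ft_force: [0.1, 0.3, -1.3]
opening: 0.349
grip_force: 30.0
```

```bash
python3 - <<'E'
from h import *
st(); print(go((*rack(0,-140),106),1.341)); 
E
```

```text
t 32.58 pos [ 601.5 -242.5  108. ] rot [3.14  0.    1.341] F [ 0.1  0.3 -1.3] open 33.2 grip 29.986347556114197
{'tx': np.float64(269.8), 'ty': np.float64(-170.2), 'tz': np.float64(2.0), 'roll': np.float64(-0.0)}
```

>>> step_arm([
  {"tx":35,"ty":-10,"tz":0,"roll":0},
  {"tx":65,"ty":-35,"tz":0,"roll":0},
  {"tx":95,"ty":-60,"tz":0,"roll":0},
  {"tx":125,"ty":-85,"tz":0,"roll":0},
  {"tx":155,"ty":-110,"tz":0,"roll":0},
  {"tx":185,"ty":-135,"tz":0,"roll":0},
  {"tx":210,"ty":-160,"tz":0,"roll":0},
  {"tx":240,"ty":-170,"tz":0,"roll":0},
  {"tx":262,"ty":-170.2,"tz":0,"roll":0},
  {"tx":270,"ty":-170.2,"tz":0,"roll":0},
  {"tx":270,"ty":-170.2,"tz":0,"roll":0},
  {"tx":270,"ty":-170.2,"tz":0,"roll":0},
])

```text
t: 33.58
eef_pos: [496.8, 59.1, 106.5]
tcp_rot: [-3.141, 0.0, 1.342]
ft_force: [-0.4, -0.2, -1.0]
opening: 0.352
grip_force: 30.0
```

```bash
python3 - <<'E'
from h import *
w=cam('wrist','w12');st(); print(go((*rack(0,-29),107),1.341))
for y in (94,53,12): print(y,proj(w,(*rack(0,y),121)))
E
```

```text
t 33.63 pos [496.8  58.6 106.6] rot [-3.141  0.     1.341] F [-0.3  0.4 -0.4] open 33.1 grip 29.986632764339447
{'tx': np.float64(111.5), 'ty': np.float64(0.3), 'tz': np.float64(-0.4), 'roll': np.float64(-0.0)}
94 [ 280.59120806 -384.00465012]
53 [ 280.22768897 -225.79556287]
12 [279.91836956 -91.17500882]
```

>>> step_arm([
  {"tx":25,"ty":0.3,"tz":-0.5,"roll":0},
  {"tx":45,"ty":0.3,"tz":-0.5,"roll":0},
  {"tx":65,"ty":0.3,"tz":-0.5,"roll":0},
  {"tx":85,"ty":0.3,"tz":-0.5,"roll":0},
  {"tx":100,"ty":0.3,"tz":-0.5,"roll":0},
  {"tx":108,"ty":0.3,"tz":-0.5,"roll":0},
  {"tx":111.5,"ty":0.3,"tz":-0.5,"roll":0},
  {"tx":111.5,"ty":0.3,"tz":-0.5,"roll":0},
  {"tx":111.5,"ty":0.3,"tz":-0.5,"roll":0},
])

```text
t: 34.38
eef_pos: [522.5, 166.9, 107.3]
tcp_rot: [-3.141, 0.0, 1.34]
ft_force: [0.9, -0.2, -0.3]
opening: 0.352
grip_force: 30.0
```

>>> step_arm([
  {"tx":0,"ty":0,"tz":2,"roll":0},
  {"tx":0,"ty":0,"tz":4.5,"roll":0},
  {"tx":0,"ty":0,"tz":4.5,"roll":0},
  {"tx":0,"ty":0,"tz":4.5,"roll":0},
])

```text
t: 34.72
eef_pos: [522.5, 167.5, 102.8]
tcp_rot: [-3.141, 0.0, 1.34]
ft_force: [0.1, -0.7, 0.0]
opening: 0.352
grip_force: 30.0
```

>>> step_arm([
  {"tx":0,"ty":0,"tz":0,"roll":0},
  {"tx":0,"ty":0,"tz":0,"roll":0},
  {"tx":0,"ty":0,"tz":0,"roll":0},
  {"tx":0,"ty":0,"tz":0,"roll":0},
  {"tx":0,"ty":0,"tz":-20,"roll":0},
  {"tx":0,"ty":0,"tz":-60,"roll":0},
  {"tx":0,"ty":0,"tz":-100,"roll":0},
  {"tx":-60,"ty":0,"tz":-100,"roll":0},
  {"tx":-60,"ty":0,"tz":-100,"roll":0},
  {"tx":-60,"ty":0,"tz":-100,"roll":0},
  {"tx":-60,"ty":0,"tz":-100,"roll":0},
], grip=60)

```text
t: 35.63
eef_pos: [508.9, 108.9, 203.3]
tcp_rot: [3.141, -0.0, 1.339]
ft_force: [-0.2, 0.1, 0.1]
opening: 0.627
grip_force: 0.0
```

```bash
python3 - <<'E'
from h import *
w=cam('wrist','w13');np.savez('w13.npz',**w);st()
for y in (94,53,12,-29): print(y,proj(w,(*rack(0,y),121)))
print('key',proj(w,(597.3,110.8,171)))
cv2.imwrite('pics/w13b.png',cv2.resize(cv2.convertScaleAbs(w['pixels'][0:250,100:460],alpha=1.6),None,fx=2,fy=2))
E
```

```text
t 35.68 pos [509.1 109.5 203.1] rot [ 3.141 -0.     1.34 ] F [-0.5  0.1  0.9] open 60.0 grip 0.0
94 [277.82916728 -49.24547852]
53 [277.90441037  20.60389864]
12 [277.97347904  84.72146275]
-29 [278.03710334 143.7849327 ]
key [416.05075946 207.78832816]
```

View pics/w13b.png

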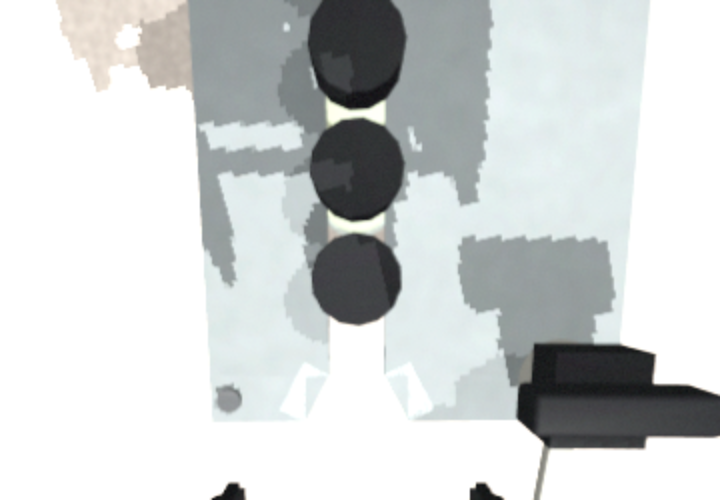

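All four caps sit in a line in the slot; the last is at crop (356,278), about rack y -26, past -45. The key is still on the shaft at crop (625,408). I'll regrasp it now.

```bash
python3 - <<'E'
from h import *
st(); print(go((597.4,110.9,205),2.908))
E
```

```text
t 35.68 pos [509.1 109.5 203.1] rot [ 3.141 -0.     1.34 ] F [-0.5  0.1  0.9] open 60.0 grip 0.0
{'tx': np.float64(21.6), 'ty': np.float64(85.7), 'tz': np.float64(-1.9), 'roll': np.float64(-1.568)}
```

>>> step_arm([
  {"tx":0,"ty":0,"tz":-6,"roll":-0.12},
  {"tx":0,"ty":0,"tz":-6,"roll":-0.24},
  {"tx":0,"ty":0,"tz":-6,"roll":-0.36},
  {"tx":0,"ty":10,"tz":-6,"roll":-0.48},
  {"tx":0,"ty":20,"tz":-6,"roll":-0.6},
  {"tx":5,"ty":30,"tz":-6,"roll":-0.72},
  {"tx":8,"ty":40,"tz":-6,"roll":-0.84},
  {"tx":10,"ty":50,"tz":-6,"roll":-0.96},
  {"tx":13,"ty":60,"tz":-6,"roll":-1.08},
  {"tx":16,"ty":70,"tz":-6,"roll":-1.2},
  {"tx":19,"ty":80,"tz":-6,"roll":-1.32},
  {"tx":21.6,"ty":85.7,"tz":-6,"roll":-1.44},
])

```text
t: 36.68
eef_pos: [598.3, 112.0, 208.3]
tcp_rot: [-3.142, -0.0, 2.788]
ft_force: [0.6, -0.0, -0.6]
opening: 0.63
grip_force: 0.0
```

>>> step_arm([
  {"tx":0,"ty":0,"tz":0,"roll":-0.128},
  {"tx":0,"ty":0,"tz":0,"roll":-0.128},
  {"tx":0,"ty":0,"tz":0,"roll":-0.128},
  {"tx":0,"ty":0,"tz":0,"roll":-0.128},
])

```text
t: 37.02
eef_pos: [597.2, 111.5, 208.7]
tcp_rot: [3.142, -0.0, 2.905]
ft_force: [-0.4, 0.1, -0.6]
opening: 0.627
grip_force: 0.0
```

```bash
python3 - <<'E'
from h import *
st(); print(go((597.4,110.9,148.6),2.908))
w=cam('wrist','w14'); g=w['pixels'].max(2).astype(int)
print(proj(w,(597.4,110.9,171)), [proj(w,(597.4+30*np.cos(2.908),110.9+30*np.sin(2.908),171))])
for y in(160,180,200,220,235): print(y,g[y,235:325:3].tolist())
E
```

```text
t 37.02 pos [597.2 111.5 208.7] rot [ 3.142 -0.     2.905] F [-0.4  0.1 -0.6] open 59.7 grip 0.0
{'tx': np.float64(-0.4), 'ty': np.float64(-0.5), 'tz': np.float64(60.1), 'roll': np.float64(-0.003)}
[278.31982677 240.56620698] [array([278.23535774, 195.21932733])]
160 [204, 204, 197, 202, 200, 200, 202, 153, 139, 139, 155, 153, 148, 155, 156, 154, 156, 155, 155, 156, 156, 154, 153, 154, 153, 155, 154, 155, 156, 154]
180 [221, 216, 219, 215, 202, 203, 194, 177, 139, 140, 139, 137, 138, 138, 139, 138, 138, 138, 156, 156, 158, 156, 156, 156, 155, 155, 105, 104, 104, 106]
200 [220, 222, 219, 216, 222, 225, 219, 134, 22, 20, 21, 40, 47, 25, 20, 23, 23, 26, 22, 20, 20, 21, 107, 107, 106, 105, 105, 106, 104, 105]
220 [209, 211, 198, 184, 172, 168, 165, 45, 39, 40, 38, 25, 31, 29, 31, 31, 30, 31, 31, 30, 29, 31, 57, 104, 104, 105, 105, 105, 105, 105]
235 [222, 223, 226, 223, 219, 222, 224, 44, 38, 39, 37, 22, 30, 30, 31, 34, 33, 33, 31, 32, 31, 31, 97, 158, 158, 138, 157, 108, 139, 157]
```

>>> step_arm([
  {"tx":0,"ty":-0.3,"tz":25,"roll":0},
  {"tx":0,"ty":-0.3,"tz":45,"roll":0},
  {"tx":0,"ty":-0.3,"tz":56,"roll":0},
  {"tx":0,"ty":-0.3,"tz":59.5,"roll":0},
  {"tx":0,"ty":-0.3,"tz":59.5,"roll":0},
  {"tx":0,"ty":-0.3,"tz":59.5,"roll":0},
])

```text
t: 37.57
eef_pos: [597.6, 110.7, 150.2]
tcp_rot: [3.141, 0.001, 2.908]
ft_force: [0.6, -0.6, 0.2]
opening: 0.634
grip_force: 0.0
```

>>> step_arm([
  {"tx":0,"ty":0,"tz":0,"roll":0},
  {"tx":0,"ty":0,"tz":0,"roll":0},
  {"tx":0,"ty":0,"tz":0,"roll":0},
  {"tx":0,"ty":0,"tz":0,"roll":0},
  {"tx":0,"ty":0,"tz":0,"roll":0},
  {"tx":0,"ty":0,"tz":0,"roll":0},
  {"tx":0,"ty":0,"tz":0,"roll":0},
  {"tx":0,"ty":0,"tz":0,"roll":0},
], grip=5)

```text
t: 38.23
eef_pos: [597.2, 110.7, 149.5]
tcp_rot: [3.142, -0.0, 2.909]
ft_force: [0.0, 0.7, -0.8]
opening: 0.145
grip_force: 30.0
```

>>> step_arm([
  {"tx":0,"ty":0,"tz":0,"roll":0.12},
  {"tx":0,"ty":0,"tz":0,"roll":0.24},
  {"tx":0,"ty":0,"tz":0,"roll":0.36},
  {"tx":0,"ty":0,"tz":0,"roll":0.48},
  {"tx":0,"ty":0,"tz":0,"roll":0.6},
  {"tx":0,"ty":0,"tz":0,"roll":0.72},
  {"tx":0,"ty":0,"tz":0,"roll":0.84},
  {"tx":0,"ty":0,"tz":0,"roll":0.96},
  {"tx":0,"ty":0,"tz":0,"roll":1.08},
  {"tx":0,"ty":0,"tz":0,"roll":1.2},
  {"tx":0,"ty":0,"tz":0,"roll":1.32},
  {"tx":0,"ty":0,"tz":0,"roll":1.42},
])

```text
t: 39.23
eef_pos: [596.5, 110.4, 149.4]
tcp_rot: [-3.14, 0.001, 1.483]
ft_force: [-3.0, -1.3, 2.7]
opening: 0.147
grip_force: 30.0
```

>>> step_arm([
  {"tx":0,"ty":0,"tz":0,"roll":0.06},
  {"tx":0,"ty":0,"tz":0,"roll":0.12},
  {"tx":0,"ty":0,"tz":0,"roll":0.18},
  {"tx":0,"ty":0,"tz":0,"roll":0.22},
  {"tx":0,"ty":0,"tz":0,"roll":0.25},
  {"tx":0,"ty":0,"tz":0,"roll":0.25},
])

```text
t: 39.73
eef_pos: [596.4, 110.5, 149.3]
tcp_rot: [-3.14, 0.001, 1.238]
ft_force: [-4.8, -1.4, 2.2]
opening: 0.146
grip_force: 30.0
```

```bash
python3 - <<'E'
from h import *
st(); print(env.state()['moment'])
E
```

```text
t 39.73 pos [596.4 110.5 149.3] rot [-3.140e+00  1.000e-03  1.238e+00] F [-4.8 -1.4  2.2] open 13.9 grip 29.991553723812103
[-0.4389197   1.08989761  0.05977918]
```

>>> step_arm([
  {"tx":0,"ty":0,"tz":0,"roll":0.03},
  {"tx":0,"ty":0,"tz":0,"roll":0.05},
  {"tx":0,"ty":0,"tz":0,"roll":0.05},
  {"tx":0,"ty":0,"tz":0,"roll":0.05},
])

```text
t: 40.07
eef_pos: [596.4, 110.5, 149.4]
tcp_rot: [-3.14, 0.001, 1.19]
ft_force: [-5.7, -1.2, 3.5]
opening: 0.144
grip_force: 30.0
```

```bash
python3 - <<'E'
from h import *
st(); print(env.state()['moment'])
E
```

```text
t 40.07 pos [596.4 110.5 149.4] rot [-3.14e+00  1.00e-03  1.19e+00] F [-5.7 -1.2  3.5] open 13.7 grip 30.016461610794067
[-0.43153147  1.08135331  0.14879958]
```

>>> step_arm([
  {"tx":0,"ty":0,"tz":0,"roll":0.03},
  {"tx":0,"ty":0,"tz":0,"roll":0.06},
  {"tx":0,"ty":0,"tz":0,"roll":0.06},
  {"tx":0,"ty":0,"tz":0,"roll":0.06},
])

```text
t: 40.4
eef_pos: [596.5, 110.6, 149.4]
tcp_rot: [-3.14, 0.001, 1.132]
ft_force: [-4.9, -1.4, 3.5]
opening: 0.144
grip_force: 30.7
```

```bash
python3 - <<'E'
from h import *
st(); print(env.state()['moment'])
E
```

```text
t 40.4 pos [596.5 110.6 149.4] rot [-3.140e+00  1.000e-03  1.132e+00] F [-4.9 -1.4  3.5] open 13.7 grip 30.682201981544495
[-0.2946459   1.1069911   0.77579339]
```

>>> step_arm([
  {"tx":0.3,"ty":0.3,"tz":0,"roll":-0.06},
  {"tx":0.3,"ty":0.3,"tz":0,"roll":-0.12},
  {"tx":0.3,"ty":0.3,"tz":0,"roll":-0.17},
  {"tx":0.3,"ty":0.3,"tz":0,"roll":-0.17},
  {"tx":0.3,"ty":0.3,"tz":-5,"roll":-0.17},
  {"tx":0.3,"ty":0.3,"tz":-10,"roll":-0.17},
  {"tx":0.3,"ty":0.3,"tz":-20,"roll":-0.17},
  {"tx":0.3,"ty":0.3,"tz":-30,"roll":-0.17},
  {"tx":0.3,"ty":0.3,"tz":-50,"roll":-0.17},
  {"tx":0.3,"ty":0.3,"tz":-80,"roll":-0.17},
  {"tx":0.3,"ty":0.3,"tz":-90,"roll":-0.17},
  {"tx":0.3,"ty":0.3,"tz":-90,"roll":-0.17},
])

```text
t: 41.4
eef_pos: [598.9, 110.9, 243.0]
tcp_rot: [3.135, -0.002, 1.299]
ft_force: [-0.3, -0.1, -0.9]
opening: 0.142
grip_force: 30.0
```

```bash
python3 - <<'E'
from h import *
st(); print(go((580,37,240),1.30))
b=cam('side');cv2.imwrite('pics/shut.png',cv2.resize(cv2.convertScaleAbs(b['pixels'][110:230,180:310],alpha=1.4),(650,600),interpolation=2))
E
```

```text
t 41.4 pos [598.9 110.9 243. ] rot [ 3.135e+00 -2.000e-03  1.299e+00] F [-0.3 -0.1 -0.9] open 13.5 grip 29.988893866539
{'tx': np.float64(-76.3), 'ty': np.float64(1.7), 'tz': np.float64(3.0), 'roll': np.float64(-0.001)}
```

View pics/shut.png

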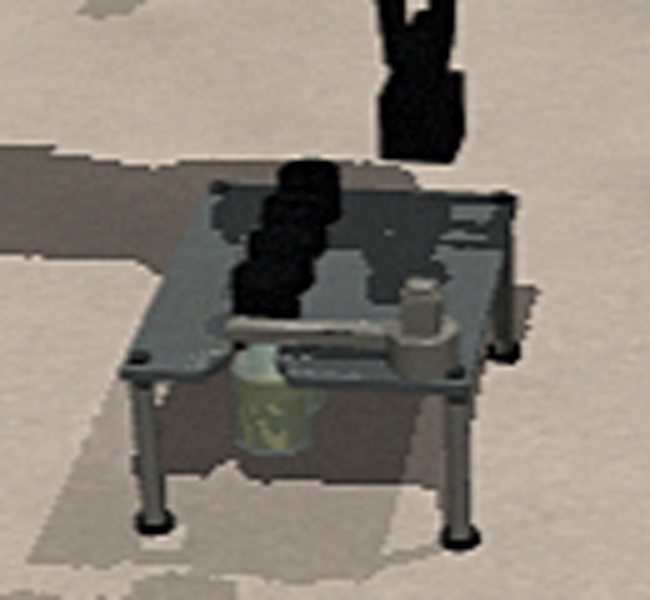

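The bar lies across the slot in front of the four caps: tip at crop (230,326), shaft at (425,330). The bottles hang and the key is clear in the gripper. I'll measure the bar angle on the way out.

>>> step_arm([
  {"tx":-40,"ty":1,"tz":2,"roll":-0.04},
  {"tx":-74,"ty":1.7,"tz":3,"roll":-0.04},
  {"tx":-74,"ty":1.7,"tz":3,"roll":-0.04},
  {"tx":-74,"ty":1.7,"tz":3,"roll":-0.04},
  {"tx":-74,"ty":1.7,"tz":3,"roll":-0.04},
  {"tx":-74,"ty":1.7,"tz":3,"roll":-0.04},
])

```text
t: 41.95
eef_pos: [579.4, 39.7, 235.8]
tcp_rot: [-3.141, -0.0, 1.339]
ft_force: [-0.3, 0.2, 0.0]
opening: 0.145
grip_force: 30.0
```

```bash
python3 - <<'E'
from h import *
w=cam('wrist','w15'); st(); g=w['pixels'].max(2).astype(int)
s=proj(w,(597.2,110.8,115)); print('shaft',s)
for ang in(0,.05,.1): 
    p=np.array([597.2,110.8])-90*np.array([np.cos(TH+ang),np.sin(TH+ang)]); print(ang,proj(w,(*p,115)))
x0=int(s[0]);
for x in range(x0-95,x0-15,12): print(x,g[100:145,x].tolist())
print(go((498,-396,240),2.109))
E
```

```text
t 42.0 pos [579.4  39.9 235.9] rot [-3.141 -0.     1.34 ] F [ 0.8 -0.1 -0.2] open 13.7 grip 29.988929629325867
shaft [279.5486373  126.19371131]
0 [172.69090668 126.28933263]
0.05 [173.2284402 131.8008939]
0.1 [174.02563343 137.25701628]
184 [163, 170, 181, 182, 172, 177, 184, 185, 185, 184, 185, 186, 185, 182, 181, 181, 181, 182, 185, 186, 185, 162, 156, 170, 170, 170, 170, 169, 168, 168, 169, 169, 168, 164, 172, 180, 181, 180, 181, 184, 184, 184, 183, 183, 183]
196 [142, 144, 143, 146, 144, 135, 127, 123, 136, 151, 157, 156, 167, 173, 171, 172, 174, 174, 172, 171, 173, 155, 158, 172, 171, 172, 171, 170, 170, 169, 169, 170, 169, 160, 171, 183, 182, 182, 183, 183, 182, 181, 179, 181, 185]
208 [139, 139, 138, 138, 138, 138, 117, 93, 93, 92, 93, 92, 92, 93, 93, 93, 93, 93, 93, 96, 100, 109, 154, 172, 172, 172, 172, 170, 170, 170, 169, 170, 170, 144, 120, 124, 124, 124, 124, 125, 124, 132, 138, 138, 146]
220 [138, 140, 141, 141, 141, 140, 123, 100, 94, 93, 93, 93, 93, 92, 93, 93, 92, 92, 93, 92, 93, 112, 156, 174, 173, 173, 172, 172, 171, 172, 172, 171, 169, 142, 119, 124, 124, 124, 125, 130, 131, 137, 142, 140, 140]
232 [91, 91, 91, 92, 93, 93, 93, 93, 94, 95, 95, 94, 96, 94, 95, 93, 94, 92, 92, 92, 92, 103, 118, 122, 148, 165, 164, 165, 169, 171, 171, 172, 168, 141, 119, 124, 123, 124, 123, 123, 131, 138, 138, 139, 138]
244 [94, 93, 94, 94, 95, 94, 94, 95, 95, 95, 95, 96, 95, 95, 96, 94, 95, 94, 94, 94, 94, 105, 120, 123, 121, 120, 119, 119, 118, 118, 117, 116, 109, 88, 73, 76, 75, 76, 76, 85, 90, 91, 94, 93, 95]
256 [95, 95, 96, 95, 95, 96, 95, 95, 95, 95, 95, 96, 94, 93, 93, 93, 93, 92, 92, 94, 85, 100, 121, 124, 122, 119, 108, 97, 97, 96, 106, 113, 106, 85, 75, 78, 77, 76, 76, 77, 76, 77, 77, 76, 76]
{'tx': np.float64(-442.9), 'ty': np.float64(20.6), 'tz': np.float64(-4.1), 'roll': np.float64(-0.769)}
```

The bar edges stay at rows 121 and 132 along its whole length, parallel to the rack x axis, so it is fully shut. Now the key goes back to the tray.

>>> step_arm([
  {"tx":-443,"ty":20.6,"tz":0,"roll":-0.769},
  {"tx":-443,"ty":20.6,"tz":0,"roll":-0.769},
  {"tx":-443,"ty":20.6,"tz":0,"roll":-0.769},
  {"tx":-443,"ty":20.6,"tz":0,"roll":-0.769},
  {"tx":-443,"ty":20.6,"tz":0,"roll":-0.769},
  {"tx":-443,"ty":20.6,"tz":0,"roll":-0.769},
  {"tx":-443,"ty":20.6,"tz":0,"roll":-0.769},
  {"tx":-443,"ty":20.6,"tz":0,"roll":-0.769},
  {"tx":-443,"ty":20.6,"tz":0,"roll":-0.769},
  {"tx":-443,"ty":20.6,"tz":0,"roll":-0.769},
  {"tx":-443,"ty":20.6,"tz":0,"roll":-0.769},
  {"tx":-443,"ty":20.6,"tz":0,"roll":-0.769},
])

```text
t: 43.0
eef_pos: [496.6, -402.1, 235.6]
tcp_rot: [-3.141, 0.001, 2.105]
ft_force: [0.3, -0.2, -0.8]
opening: 0.145
grip_force: 30.0
```

>>> step_arm([
  {"tx":0,"ty":0,"tz":0,"roll":0},
  {"tx":0,"ty":0,"tz":0,"roll":0},
  {"tx":0,"ty":0,"tz":0,"roll":0},
])

```text
t: 43.25
eef_pos: [498.2, -395.2, 236.3]
tcp_rot: [3.141, -0.001, 2.109]
ft_force: [0.3, 0.6, -0.2]
opening: 0.144
grip_force: 30.0
```

```bash
python3 - <<'E'
from h import *
st(); print(go((497.8,-396.4,41),2.109))
E
```

```text
t 43.25 pos [ 498.2 -395.2  236.3] rot [ 3.141e+00 -1.000e-03  2.109e+00] F [ 0.3  0.6 -0.2] open 13.7 grip 29.989000260829926
{'tx': np.float64(-0.8), 'ty': np.float64(-0.9), 'tz': np.float64(195.3), 'roll': np.float64(0.0)}
```

>>> step_arm([
  {"tx":-0.8,"ty":-0.9,"tz":40,"roll":0},
  {"tx":-0.8,"ty":-0.9,"tz":80,"roll":0},
  {"tx":-0.8,"ty":-0.9,"tz":120,"roll":0},
  {"tx":-0.8,"ty":-0.9,"tz":155,"roll":0},
  {"tx":-0.8,"ty":-0.9,"tz":178,"roll":0},
  {"tx":-0.8,"ty":-0.9,"tz":190,"roll":0},
  {"tx":-0.8,"ty":-0.9,"tz":195,"roll":0},
  {"tx":-0.8,"ty":-0.9,"tz":195,"roll":0},
  {"tx":-0.8,"ty":-0.9,"tz":195,"roll":0},
])

```text
t: 44.0
eef_pos: [498.0, -398.0, 42.8]
tcp_rot: [3.141, 0.002, 2.109]
ft_force: [-0.5, 0.5, -1.3]
opening: 0.147
grip_force: 30.0
```

>>> step_arm([
  {"tx":0,"ty":0,"tz":1,"roll":0},
  {"tx":0,"ty":0,"tz":2,"roll":0},
  {"tx":0,"ty":0,"tz":3,"roll":0},
  {"tx":0,"ty":0,"tz":3,"roll":0},
])

```text
t: 44.33
eef_pos: [497.3, -398.1, 38.9]
tcp_rot: [3.141, 0.001, 2.108]
ft_force: [-0.4, -0.5, -1.1]
opening: 0.145
grip_force: 30.0
```

>>> step_arm([
  {"tx":0,"ty":0,"tz":0.5,"roll":0},
  {"tx":0,"ty":0,"tz":0.8,"roll":0},
  {"tx":0,"ty":0,"tz":0.8,"roll":0},
])

```text
t: 44.58
eef_pos: [497.3, -398.1, 38.4]
tcp_rot: [3.141, 0.001, 2.108]
ft_force: [-1.6, 1.1, 6.7]
opening: 0.143
grip_force: 30.0
```

>>> step_arm([
  {"tx":0,"ty":0,"tz":0,"roll":0},
  {"tx":0,"ty":0,"tz":0,"roll":0},
  {"tx":0,"ty":0,"tz":0,"roll":0},
  {"tx":0,"ty":0,"tz":0,"roll":0},
  {"tx":0,"ty":0,"tz":-10,"roll":0},
  {"tx":0,"ty":0,"tz":-40,"roll":0},
  {"tx":0,"ty":0,"tz":-80,"roll":0},
  {"tx":0,"ty":0,"tz":-120,"roll":0},
  {"tx":0,"ty":0,"tz":-160,"roll":0},
  {"tx":0,"ty":0,"tz":-190,"roll":0},
  {"tx":0,"ty":0,"tz":-190,"roll":0},
  {"tx":-60,"ty":0,"tz":-190,"roll":0},
], grip=50)

```text
t: 45.58
eef_pos: [516.5, -429.3, 230.5]
tcp_rot: [3.141, -0.001, 2.11]
ft_force: [1.1, -0.9, -1.4]
opening: 0.525
grip_force: 0.0
```

>>> step_arm([
  {"tx":-10,"ty":0,"tz":0,"roll":0},
  {"tx":-20,"ty":0,"tz":0,"roll":0},
  {"tx":-20,"ty":0,"tz":0,"roll":0},
])

```text
t: 45.83
eef_pos: [529.0, -452.1, 227.1]
tcp_rot: [3.142, -0.0, 2.107]
ft_force: [0.8, -0.1, 0.6]
opening: 0.524
grip_force: 0.0
```

```bash
python3 - <<'E'
from h import *
st(); w=cam('wrist'); b=cam('side'); a=cam('scene')
cv2.imwrite('pics/fin.png',np.hstack([cv2.resize(w['pixels'][20:250,150:410],(400,354)),cv2.resize(b['pixels'][140:400,180:320],(191,354)),cv2.resize(a['pixels'][140:260,130:430],(200,354))]))
E
```

```text
t 45.83 pos [ 529.  -452.1  227.1] rot [ 3.142 -0.     2.107] F [ 0.8 -0.1  0.6] open 49.9 grip 0.0
```

View pics/fin.png

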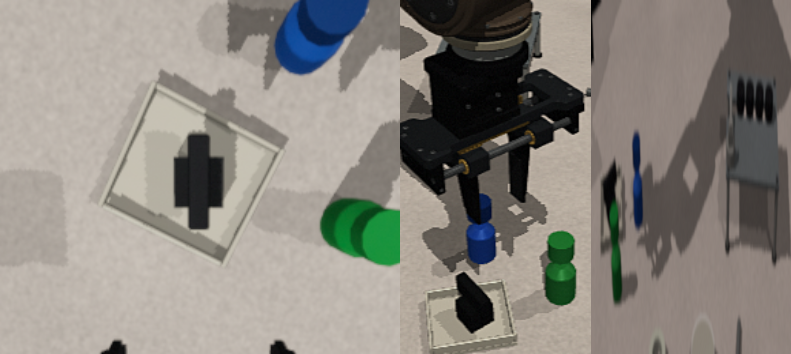

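The key stands upright in the middle of the white tray, at crop (198,180). Four caps hang in the rack, and the blue and green look-alikes are untouched.

```bash
python3 -c "
from cell import env
print(env.job_done())"
```

```text
the job is handed in; nothing more can be done
None
```

I've handed in the job: all four bottles hang in the rack behind the fully shut bar, and the key stands back in its tray, at about 46 s of the 210 s allowed; I got no verdict back.

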